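# Rack the zinc weights and lock the keeper with the adjustable wrench

### The arm

A 6-joint arm with a two-finger parallel gripper is mounted at the origin on the work surface. World frame = base frame: x ahead of the robot, y to its left, z up, the work surface at z = 0. Lengths are in mm, angles in rad, forces in N, time in s.
With the tool pointing down it reaches from about 300 to 775 mm from the base axis. Payload 14.6 kg.
Tool frame: the origin (TCP) lies between the finger pads; the fingertips stand 19 mm ahead of it and the grasp point (between the pads) is the TCP (manip.tcp_to_tips is the distance from the TCP to the fingertips, in mm); x points along the fingers, z is the direction in which the jaws open and shut, and the axes are right-handed (so a half turn about x gives the same grasp; the last joint's range is limited). The gripper opens to 94 mm and grips with 3 to 60 N. Pads are 16 mm wide; open, the fingers measure 119 mm over their backs; the gripper's body (75 mm by 177 mm) begins 78 mm behind the grasp point.
Start: joints at [-1.181, 0.3, 1.521, -0, 1.321, -0.067], TCP at [242.585, -493.601, 187.046] pointing down, gripper open.
Joint ranges: [-3.03, 3.03], [-0.79, 2.21], [0.23, 2.52], [-1.04, 4.18], [0, 3.07], [-2.55, 2.55]. Speed limits (rad/s): [2.22, 2.22, 2.57, 3.14, 3.14, 3.14].

### API

Orientations are given as [roll, pitch, yaw] about the fixed x, y, z axes, in that order (R = Rz(yaw) Ry(pitch) Rx(roll)).
In Python, from cell import manip gives the robot as it stands.
- The arm moves only by the tool jog_arm, never from a script. Its argument "moves" is a list that holds one entry, the list of rows, each a list of 6 numbers: the shift along the world's x, y, z in mm, then the turn, a rotation vector about the world's x, y, z in degrees. In form: [[[dx, dy, dz, wx, wy, wz], ...]]. A call has 1 to 5 rows; each row shifts and turns the pose as measured when the row begins; what a row does not reach is not made up. A row lasts 1/10 s, in which the tool goes at most 50 mm and 8.59 degrees, less where a joint would pass 70% of its speed; a pose out of reach is approached as far as the arm can. A call is refused whole if a number of a shift passes 50 or a number of a turn 8.59, either way. A call with a gripper value outside its range is refused whole. "gripper" is the opening, from -1 (shut) to 1 (fully open), set as the call begins (left out, the last holds). The fingers move at their own pace and stop on an object; "squeeze" is the grip in N (left out, the last holds). Time passes only in rows, so rows that do not move let the fingers close. It gives the time, the measured TCP pose, the force and the opening at its end, in the units of the state.
- manip.read_state(): the state, without advancing time (a new reading comes with each control period).
- manip.camera(name): name is "scene" or "top"; returns (picture, depth): 480x640x3 uint8, blue, green, red; 480x640 float32, mm along the optical axis (not along the pixel's ray), 0 where there is no reading.
- manip.camera_params(name): a dict with "fx", "fy", "cx", "cy" (pixels), "rvec" (rotation vector, rad) and "tvec" (3), from world to camera coordinates, as OpenCV has them. Camera axes: x right, y down, z forward; pixel columns grow to the right and rows downward; lengths in mm; the calibration is good to about 2 mm. A picture is of the moment at which its call begins. camera_params takes no time and is no camera call.
- manip.sign_off(): hands the job in, once; it reports no verdict.
The state is a dict: "clock": time; "joints": joint angles; "qd": joint speeds; "effort": joint torques, N m; "eef_pos": TCP position; "eef_rot": TCP orientation; "wrist_force": force on the tool from outside, world axes, zero at the start; "moment": the same for the moment, N m; "finger_gap": finger opening in mm.
Only numpy, scipy, OpenCV 4.12 (cv2) and the standard library are available. Lean on these libraries where they do the work, as an engineer would, in place of code of your own. Each camera call takes 0.05 s, during which the arm holds its last target. There are 200 camera calls.

### The job

Stand all the zinc weights upright side by side in one neat row on the cork strip in the kit drawer, with no more than about a centimetre between neighbours, and swing the keeper bar fully closed in front of them. Then, with the adjustable wrench, its worm rolled until the jaws just fit the brass nut on the keeper's stud, tighten that nut clockwise to its stop, and lay the wrench flat back on the middle of its rubber mat. Turn the nut only with the wrench, only once the keeper is closed, and leave the other things in and around the drawer where they are.

Things in the scene. Friction and masses are not known exactly. Their poses are not given: they have to be found in the camera images.
- strip (a point): Centre of the cork strip let into the floor of the open plywood kit drawer (fixed; drawer 260 mm deep along x, 340 mm wide along y, side and back walls 45 mm high, front flap folded down towards the robot). The point lies on the drawer floor, 8 mm above the table, and its axes are the drawer's: x from the open front to the back wall, y along the strip to the left, z up. The strip is 56 mm (x) by 184 mm (y), level with the floor; the weights belong on it in one row along y.
- keeper (a joint): Angle (rad) of the keeper bar, a flat aluminium bar 14 mm wide and 215 mm long that turns level about the stud at the strip's right front. 0 = closed, lying along the drawer's y in front of the strip (its rear edge 28 mm in front of the strip's midline); it grows as the free end swings out towards the robot, up to 1.0. Stiff hinge (0.3 N m), stays where it is left. The bar's top is 28 mm above the drawer floor.
- keeper_pin (a point): Mid-height of the upright round wooden pin on the keeper bar by which the bar is swung: 16 mm thick, 38 mm tall, free on all sides, 135 mm from the stud; it stands on the bar's top (19 mm below this point). Its y axis points along the bar away from the stud.
- nut_axis (a point): Point on the upright axis of the stud at the underside of the brass hex nut, which is also the top of the fixed round steel collar (36 mm across, 6 mm thick, wider than the 18 mm stud below it) on which a wrench laid round the nut comes to rest. 64 mm above the table. Axes are the drawer's. The nut measures 27 mm across flats, 22 mm high, its top 6 mm bevelled; the thinner stud end stands 10 mm above it.
- nut (a joint): Angle (rad) of the nut: grows as it is turned clockwise seen from above (tightened), free with friction (0.12 N m) up to its stop at 1.0 = tight. At 0 two opposite flats face the drawer's +y and -y and two corners point along +x and -x.
- wrench_grip (a point): Point in the middle of the wrench's handle at its balance point, half-way up. Adjustable steel wrench, 0.36 kg, 18 mm thick, handle 22 mm wide and straight from 105 mm behind to 44 mm ahead of this point. Axes: x from the handle to the jaws, y the direction in which the sliding jaw opens, z up. It starts lying flat on its mat, worm upwards.
- wrench_mouth (a point): Middle of the wrench's mouth, 125 mm ahead of the handle point along x, half-way up; where the nut's centre should be. The fixed jaw's face is 14.2 mm to the -y side of it; the jaws reach 21 mm ahead of it and the throat is 20 mm behind it.
- worm_top (a point): Topmost point of the wrench's worm, a knurled roller of 13 mm radius, 24 mm long, its axis along the wrench's y, 78 mm ahead of the handle point; it stands 9.5 mm proud of the wrench's upper face, so a fingertip pressed on it and drawn along the wrench's x rolls it. About 4 N along its rim turns it, so press with 6 to 12 N; the mat is grippy and holds the wrench meanwhile.
- worm (a joint): Angle (rad) of the worm, 0 to 14: it falls as its top is rolled towards the jaws, which closes them by 3 mm a rad, and grows as its top is rolled towards the handle; the jaws drive it back only above 15 N.
- jaw (a joint): Clear gap between the wrench's two jaw faces (m), 0 shut to 0.042 wide open; equals 0.003 x worm angle.
- mat: Black rubber mat, 280 mm (x) by 160 mm (y), 4 mm thick, fixed; origin at the centre of its underside. The wrench's place.
- wrench: The whole wrench; origin at the underside below wrench_grip.
- weight0_mid (a point): Centre, half-way up, of a zinc weight: round body 38 mm across and 26 mm high with a round knob 18 mm across and 24 mm tall on top, 50 mm in all, 0.26 kg. None if this weight is absent.
- weight1_mid (a point): Centre, half-way up, of a zinc weight: round body 38 mm across and 26 mm high with a round knob 18 mm across and 24 mm tall on top, 50 mm in all, 0.26 kg. None if this weight is absent.
- weight2_mid (a point): Centre, half-way up, of a zinc weight: round body 38 mm across and 26 mm high with a round knob 18 mm across and 24 mm tall on top, 50 mm in all, 0.26 kg. None if this weight is absent.
- weight3_mid (a point): Centre, half-way up, of a zinc weight: round body 38 mm across and 26 mm high with a round knob 18 mm across and 24 mm tall on top, 50 mm in all, 0.26 kg. None if this weight is absent.
- ball_center (a point): Centre of a bystander: polished steel ball bearing, 20 mm across, in a low rubber seat in the drawer's rear right corner. To be left alone.
- compass_mid (a point): Centre of a bystander: chunky yellow plastic compass, 52 mm across, 16 mm high, in the drawer's front left corner. To be left alone.
- probe_mid (a point): Centre of a bystander: magnet probe with a rubber handle, 165 mm long, lying along the drawer's back wall. To be left alone.
- stopper_mid (a point): Centre of a bystander: black rubber stopper, 38 mm across, 30 mm high, on the table. To be left alone.
- beaker_mid (a point): Centre of a bystander: white porcelain beaker, 64 mm across, 75 mm high, on the table. To be left alone.
- lensbox_mid (a point): Centre of a bystander: wooden lens box, 60 x 90 x 30 mm, on the table. To be left alone.
There are look-alikes about, which are no part of the job. Leave any purple look-alike of the part that bears weight0_mid alone.

How it is judged:
By the outcome, as a careful person would: the job done as asked, in the order asked, and still so for the second after the job is handed in, with the robot touching nothing.
Of weight0, weight1, weight2, weight3 only 2 to 4 are there at a start; the rules pass over those that are not, and their reading is None.
At some moment in a run one of weight0, weight1, weight2, weight3, wrench may be knocked a few centimetres aside while the robot is not near it.
It also fails if it takes over 210 s, if anything falls off the work surface, if the arm or the gripper's body presses on something with over 40 N, if the wrist force passes 120 N, or if a joint passes its speed limit or range.

## Working session

There is one attempt and no reset: what is moved stays moved. The work goes in short steps, Python scripts to look and compute and a tool call to move; the robot and the scene stay as the last step left them, time stands still between calls to the robot, and variables do not carry over. Pictures are saved under pics/ and viewed, about 12 in all and at most 16, crops included, and the job is handed in when it is done.

Besides the shell and the picture viewer there is one more tool, called as name([rows], argument=value, ...), one row to a line, values as JSON. jog_arm: Moves the arm, as the interface text tells. Its arguments: {"type":"object","properties":{"moves":{"type":"array","items":{"type":"array","items":{"type":"array","items":{"type":"number"}}}},"gripper":{"type":"number"},"squeeze":{"type":"number"}},"required":["moves"]}

```bash
mkdir -p pics; ls; cat > h.py <<'E'
import numpy as np, cv2
from cell import manip
def cam(n):
    p=manip.camera_params(n); R=cv2.Rodrigues(np.array(p['rvec'],float))[0]; t=np.array(p['tvec'],float).ravel()
    return p,R,t
def grab(n,tag):
    im,d=manip.camera(n); cv2.imwrite(f'pics/{tag}.png',im); np.save(f'pics/{tag}.npy',d); return im,d
def px2w(n,u,v,d=None,z=None):
    p,R,t=cam(n); r=np.array([(u-p['cx'])/p['fx'],(v-p['cy'])/p['fy'],1.])
    c=-R.T@t; w=R.T@r
    s=d if z is None else (z-c[2])/w[2]
    return c+s*w
def w2px(n,P):
    p,R,t=cam(n); q=R@np.array(P,float)+t; return np.array([p['fx']*q[0]/q[2]+p['cx'],p['fy']*q[1]/q[2]+p['cy']])
def at(n,D,u,v):  # depth point, median 3x3
    q=D[v-1:v+2,u-1:u+2]; q=q[q>0]
    return px2w(n,u,v,np.median(q)) if len(q) else None
def st():
    s=manip.read_state(); print({k:np.round(s[k],3).tolist() for k in ('clock','joints','eef_pos','eef_rot','wrist_force','finger_gap')})
E
python3 - <<'E'
from h import *
for n in('scene','top'):
    grab(n,n+'0'); p,R,t=cam(n); print(n,(-R.T@t).round(),p['fx'])
st()
E
```

```text
pics
scene [1437.  241.  914.] 545.7308645028172
top [ 504.   20. 1076.] 477.19489986302744
{'clock': 0.1, 'joints': [-1.181, 0.3, 1.522, -0.0, 1.321, -0.067], 'eef_pos': [242.481, -493.38, 186.553], 'eef_rot': [3.088, 1.57, 1.974], 'wrist_force': [-0.372, 0.579, -0.327], 'finger_gap': 93.761}
```

View pics/top0.png

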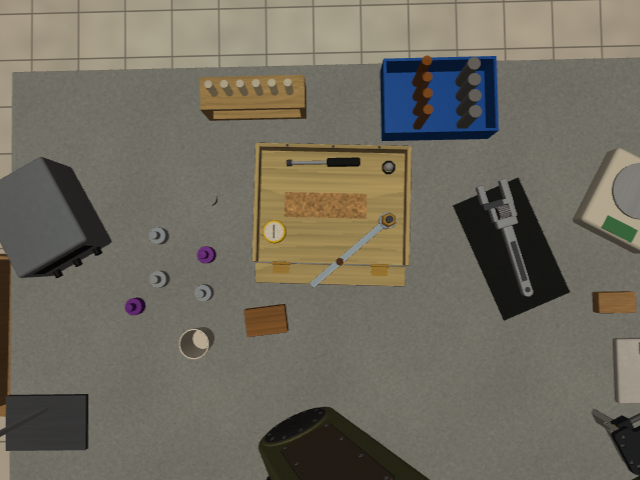

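View pics/scene0.png

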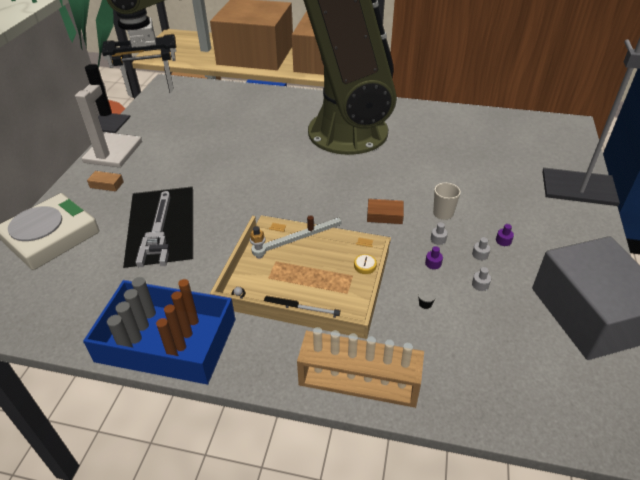

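The top view shows three grey (zinc) weights at (158,236), (159,279) and (203,293). Purple look-alikes are at (206,255) and (134,306), to be left alone. The keeper is swung out, with its pin at (340,262), the nut is at (388,219), and the wrench lies on its mat at about (508,235). I'll take enlarged crops to confirm.

```bash
python3 - <<'E'
from h import *
im=cv2.imread('pics/top0.png'); D=np.load('pics/top0.npy')
a=cv2.resize(im[140:290,240:420],None,fx=3.3,fy=3.3,interpolation=cv2.INTER_CUBIC)
cv2.imwrite('pics/c_drawer.png',a)
b=cv2.resize(im[170:325,450:575],None,fx=3.8,fy=3.8,interpolation=cv2.INTER_CUBIC)
c=cv2.resize(im[180:325,120:225],None,fx=2,fy=2,interpolation=cv2.INTER_CUBIC)
w=np.zeros((600,800,3),np.uint8); w[:b.shape[0],:b.shape[1]]=b[:600]; w[:c.shape[0],480:480+c.shape[1]]=c
cv2.imwrite('pics/c_wr.png',w)
for n,u,v in [('w',158,236),('w',159,279),('w',203,293),('pin',340,262),('nut',388,219),('strip',325,205),('floor',300,180),('mat',480,235),('handle',512,250),('table',230,130)]:
    print(n,u,v,at('top',D,u,v).round(1))
# mat outline by darkness
g=im.max(2); m=((g<30)).astype(np.uint8); m[:, :440]=0; m[:, 580:]=0; m[:170]=0;m[325:]=0
cs=cv2.findContours(cv2.morphologyEx(m,cv2.MORPH_CLOSE,np.ones((25,25))),0,2)[0]; r=cv2.minAreaRect(max(cs,key=cv2.contourArea)); print(r)
P=[px2w('top',*q,z=4)[:2] for q in cv2.boxPoints(r)]; print(np.round(P,1), np.mean(P,0))
# strip
hsv=cv2.cvtColor(im,cv2.COLOR_BGR2HSV)
E
```

```text
w 158 236 [559.7 395.2  42.3]
w 159 279 [466.  393.   43.5]
w 203 293 [434.8 295.5  49.6]
pin 340 262 [ 4.971e+02 -2.000e-01  7.320e+01]
nut 388 219 [584.  -99.7  96.6]
strip 325 205 [625.   30.    8.9]
floor 300 180 [682.5  85.4   8.4]
mat 480 235 [ 552.1 -315.5    4.2]
handle 512 250 [ 517.3 -378.7   22.3]
table 230 130 [ 8.017e+02  2.444e+02 -6.000e-01]
((510.8697814941406, 248.44976806640625), (125.53131103515625, 70.79122924804688), 66.09794616699219)
[[ 619.6 -257.2]
 [ 681.6 -403.3]
 [ 423.4 -507.9]
 [ 361.9 -363.4]] [ 521.62499317 -382.94900169]
```

View pics/c_drawer.png

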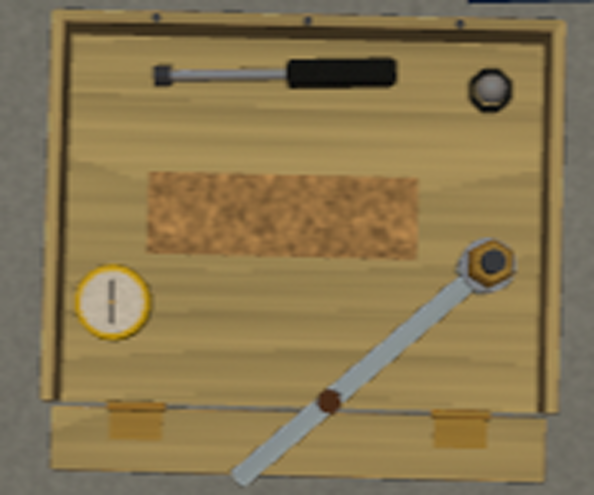

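View pics/c_wr.png

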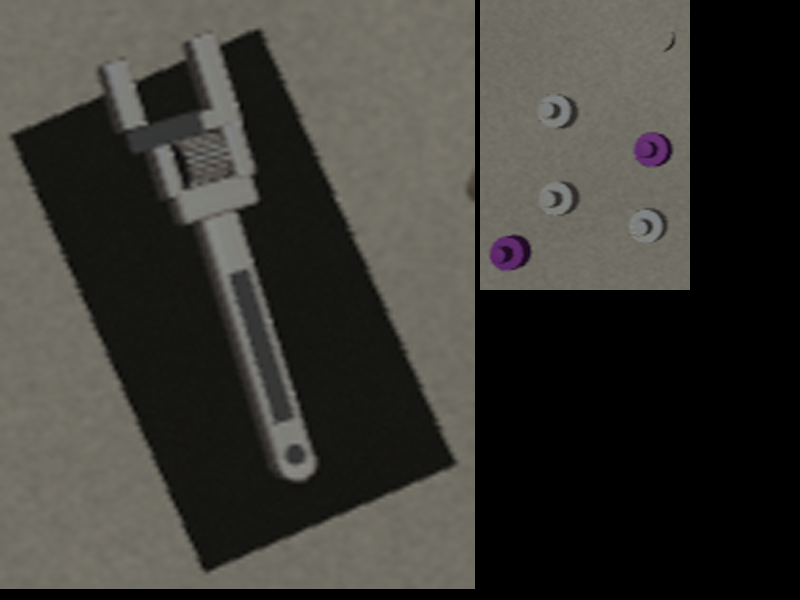

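Crops: the bodies in the right panel are clearly grey at (555,110), (557,198) and (647,226), against two purple. The wrench has its worm up and jaws towards +x, with its gap clearly wider than the nut. Next I measure everything.

```bash
cat >> h.py <<'E'
from scipy.spatial.transform import Rotation as Ro
def cloud(n,D):
    p,R,t=cam(n); v,u=np.mgrid[:480,:640]; d=D.astype(float)
    q=np.stack([(u-p['cx'])/p['fx']*d,(v-p['cy'])/p['fy']*d,d],-1); W=(q-t)@R; W[D<=0]=np.nan; return W
def tool():
    s=manip.read_state(); R=Ro.from_euler('xyz',s['eef_rot']).as_matrix(); return np.array(s['eef_pos']),R,s
def plan(xyz,ang):   # ang: jaw direction deg in world
    p,R,s=tool(); a=np.degrees(np.arctan2(R[1,2],R[0,2])); dy=(ang-a+90)%180-90
    tilt=np.degrees(np.cross(R[:,0],[0,0,-1]))
    print('pos',p.round(1),'d',(np.array(xyz)-p).round(1),'jaw',a.round(1),'dyaw',round(dy,1),'tilt',tilt.round(2),'j6',round(s['joints'][5],2),'gap',round(s['finger_gap'],1),'F',np.round(s['wrist_force'],1),'t',round(s['clock'],1))
def weights(im,D):
    W=cloud('top',D); hsv=cv2.cvtColor(im,cv2.COLOR_BGR2HSV); out=[]
    m=((W[...,2]>38)&(W[...,2]<64)).astype(np.uint8)
    n,l,s,c=cv2.connectedComponentsWithStats(m)
    for i in range(1,n):
        if 8<s[i,4]<160: out.append((c[i].round(1),s[i,4],np.nanmedian(W[l==i],0).round(1),np.median(hsv[l==i],0)))
    return out
E
python3 - <<'E'
from h import *
im=cv2.imread('pics/top0.png'); D=np.load('pics/top0.npy')
for c,n,w,h in weights(im,D):
    print(c,n,w,h, px2w('top',*c,z=50)[:2].round(1))
cr=lambda q,o,f:(np.array(q)/f+o)
S=[px2w('top',*cr(q,(240,140),3.3),z=8)[:2] for q in [(148,172),(418,178),(417,259),(148,252)]]
S=np.array(S);print('strip',S.round(1),S.mean(0).round(1)); e=(S[0]-S[1]+S[3]-S[2]); print('yaw', np.degrees(np.arctan2(-e[0],e[1])), np.linalg.norm(S[0]-S[1]),np.linalg.norm(S[0]-S[3]))
for n,q,z in [('stud',(492,262),96),('pintop',(329,401),74),('barend',(241,478),36),('comp',(113,302),24),('drTL',(53,12),53),('drTR',(563,22),53),('drBR',(556,410),53),('drBL',(45,400),53)]:
    print(n,px2w('top',*cr(q,(240,140),3.3),z=z).round(1))
W=cloud('top',D); reg=np.zeros((480,640),bool); reg[170:325,450:575]=1
m=reg&(W[...,2]>18)&(W[...,2]<26); P=W[m][:,:2]
for n,q,z in [('hole',(295,454),22),('tipL',(117,62),22),('tipR',(204,38),22),('wormC',(207,158),31),('slotTop',(240,272),22),('slotBot',(283,420),22)]:
    print(n,px2w('top',*cr(q,(450,170),3.8),z=z).round(1))
hole=px2w('top',*cr((295,454),(450,170),3.8),z=22)[:2]
r=np.linalg.norm(P-hole,axis=1); H=P[(r<150)]
c=H.mean(0); v=np.linalg.svd(H-c)[2][0]; v*=np.sign(v[0]); print('handle c',c.round(1),'yaw',np.degrees(np.arctan2(v[1],v[0])).round(2))
s=(P-c)@v; t=(P-c)@np.array([-v[1],v[0]])
for a in range(-100,200,10):
    k=(s>=a)&(s<a+10)
    if k.sum(): print(a,k.sum(),t[k].min().round(1),t[k].max().round(1),end=' | ')
print(s.min(),s.max())
plan((559,395,60),0); p,R,_=tool(); print(R.round(2))
E
```

```text
[461.9  77.3] 51 [ 891.7 -270.4   50.8] [23. 30. 34.] [ 892.7 -271.3]
[417.1  78.3] 32 [ 891.3 -173.9   51.1] [ 12. 164.  42.] [ 892.6 -174.5]
[305.   89.5] 20 [872.6  69.   53.6] [ 17.5 113.   63. ] [873.3  69.2]
[462.5  92.5] 48 [ 857.4 -270.4   51.2] [23. 30. 35.] [ 859.3 -271.7]
[417.5  93. ] 36 [ 858.6 -173.7   52.4] [ 12.  162.   42.5] [ 860.3 -174.7]
[463.2 107.2] 52 [ 825.5 -270.9   52.4] [23. 30. 35.] [ 827.2 -272.4]
[417.9 108.2] 38 [ 825.5 -173.8   51.2] [ 12. 160.  43.] [ 827.1 -174.8]
[207.4 113.2] 28 [825.1 282.6  47.7] [ 16. 146.  55.] [825.7 283. ]
[302.8 111.2] 19 [825.1  74.5  53.2] [ 16. 146.  55.] [825.7  74.7]
[464.1 122.9] 56 [ 790.9 -271.9   50.7] [23. 30. 35.] [ 792.9 -273.5]
[419.2 123.6] 34 [ 791.8 -176.    51. ] [ 12.  160.   42.5] [ 793.4 -176.8]
[384.7 226.8] 13 [569.8 -97.1  63.1] [ 45.  15. 118.] [571.1 -98. ]
[154.1 234.7] 65 [561.8 401.   49.5] [ 36.  11. 125.] [562.2 400.9]
[203.1 254.5] 61 [516.7 294.4  49.8] [144. 153. 107.] [517.7 294.6]
[154.7 279.4] 66 [466.1 399.8  49.9] [ 30.   12.  124.5] [465.6 400. ]
[200.5 293.5] 62 [433.6 301.2  49.1] [ 4
[... 942 characters left out ...]
 10.3 | -50 44 -11.4 10.7 | -40 48 -12.1 11.2 | -30 48 -12.2 10.8 | -20 44 -11.1 11.0 | -10 45 -11.4 10.6 | 0 45 -10.4 10.6 | 10 45 -10.8 10.6 | 20 41 -11.1 10.4 | 30 43 -10.3 10.0 | 40 45 -11.3 10.0 | 50 46 -10.8 10.3 | 60 44 -11.3 10.6 | 70 64 -23.4 21.1 | 80 89 -24.6 19.9 | 90 85 -28.2 24.5 | 100 55 -28.1 25.1 | 110 52 -26.8 25.1 | 120 112 -27.7 38.0 | 130 106 -29.7 37.7 | 140 60 -29.2 37.8 | 150 62 -29.3 38.3 | 160 59 -28.7 38.3 | 170 44 -29.2 37.5 | -85.21679902708213 177.44129237989785
pos [ 242.5 -493.4  186.6] d [ 316.5  888.4 -126.6] jaw -63.8 dyaw 63.8 tilt [-0.05 -0.02 -0.  ] j6 -0.07 gap 93.8 F [-0.4  0.6 -0.3] t 0.1
[[-0.    0.9   0.44]
 [ 0.    0.44 -0.9 ]
 [-1.    0.   -0.  ]]
```

jog_arm([
  [[16,45,0,0,0,3.2],[16,45,0,0,0,3.2],[16,45,0,0,0,3.2],[16,45,0,0,0,3.2],[16,45,0,0,0,3.2]],
], gripper=0.35)

```text
clock: 0.6
eef_pos: [321.2, -263.5, 183.5]
eef_rot: [3.137, 1.566, 2.304]
wrist_force: [2.1, -0.3, 0.4]
finger_gap: 63.7
```

jog_arm([
  [[16,45,0,0,0,3.2],[16,45,0,0,0,3.2],[16,45,0,0,0,3.2],[16,45,0,0,0,3.2],[16,45,0,0,0,3.2]],
])

```text
clock: 1.1
eef_pos: [401.5, -28.7, 183.5]
eef_rot: [3.053, 1.566, 2.51]
wrist_force: [1.1, -0.6, -1.0]
finger_gap: 63.4
```

jog_arm([
  [[16,45,0,0,0,3.2],[16,45,0,0,0,3.2],[16,45,0,0,0,3.2],[16,45,0,0,0,3.2],[16,45,0,0,0,3.2]],
])

```text
clock: 1.6
eef_pos: [482.0, 207.3, 183.2]
eef_rot: [3.113, 1.567, 2.863]
wrist_force: [0.6, 0.1, 0.2]
finger_gap: 63.1
```

jog_arm([
  [[16,45,0,0,0,3.2],[16,45,0,0,0,3.2],[16,45,0,0,0,3.2],[16,45,0,0,0,3.2],[16,45,0,0,0,3.2]],
])

```text
clock: 2.1
eef_pos: [562.5, 442.5, 181.1]
eef_rot: [-2.897, 1.565, -2.855]
wrist_force: [0.4, -0.4, 0.6]
finger_gap: 63.5
```

```bash
python3 -c "
from h import *
plan((562,402,25),-2)"
```

```text
pos [562.5 442.5 181.1] d [  -0.5  -40.5 -156.1] jaw 2.4 dyaw -4.4 tilt [ 0.1  -0.34  0.  ] j6 0.57 gap 63.5 F [ 0.4 -0.4  0.6] t 2.1
```

jog_arm([
  [[0,-20,-20,0,0,-2.2],[0,-18,-38,0,0,-2.2],[0,-2,-38,0,0,0],[0,0,-20,0,0,0],[0,0,0,0,0,0]],
])

```text
clock: 2.6
eef_pos: [563.6, 408.8, 55.4]
eef_rot: [-2.904, 1.563, -2.934]
wrist_force: [-0.6, 0.4, -0.2]
finger_gap: 63.6
```

```bash
python3 -c "
from h import *
plan((562,402,25),-2)"
```

```text
pos [563.6 408.8  55.4] d [ -1.6  -6.8 -30.4] jaw -1.7 dyaw -0.3 tilt [ 0.09 -0.41  0.  ] j6 0.6 gap 63.6 F [-0.6  0.4 -0.2] t 2.6
```

jog_arm([
  [[-1.6,-6.8,-5,0,-0.4,0],[0,0,-13,0,0,0],[0,0,-11,0,0,0],[0,0,-2,0,0,0],[0,0,0,0,0,0]],
])

```text
clock: 3.1
eef_pos: [562.9, 403.1, 25.1]
eef_rot: [-0.097, 1.569, -0.126]
wrist_force: [-0.3, 0.3, 0.5]
finger_gap: 63.5
```

jog_arm([
  [[0,0,0,0,0,0],[0,0,0,0,0,0],[0,0,0,0,0,0],[0,0,0,0,0,0],[0,0,0,0,0,0]],
], gripper=-1, squeeze=25)

```text
clock: 3.6
eef_pos: [563.6, 403.9, 27.0]
eef_rot: [0.368, 1.567, 0.339]
wrist_force: [0.2, -0.2, -0.2]
finger_gap: 26.4
```

```bash
python3 -c "
from h import *
plan((626.4,71,33.5),-2.3)"
```

```text
pos [563.6 403.9  27. ] d [  62.8 -332.9    6.5] jaw -1.7 dyaw -0.6 tilt [-0.07  0.2   0.  ] j6 0.6 gap 26.4 F [ 0.2 -0.2 -0.2] t 3.6
```

jog_arm([
  [[0,0,0,0,0,0],[0,0,0,0,0,0]],
])

```text
clock: 3.8
eef_pos: [563.6, 403.9, 27.1]
eef_rot: [0.377, 1.567, 0.348]
wrist_force: [-1.0, 0.3, -0.4]
finger_gap: 16.3
```

```bash
python3 -c "
from h import *
plan((626.4,71,33.5),-2.3)
im,d=grab('scene','s1'); cv2.imwrite('pics/s1c.png',cv2.resize(im[170:330,380:560],None,fx=3,fy=3))"
```

```text
pos [563.6 403.9  27.1] d [  62.8 -332.9    6.4] jaw -1.7 dyaw -0.6 tilt [-0.07  0.2   0.  ] j6 0.6 gap 16.3 F [-1.   0.3 -0.4] t 3.8
```

View pics/s1c.png

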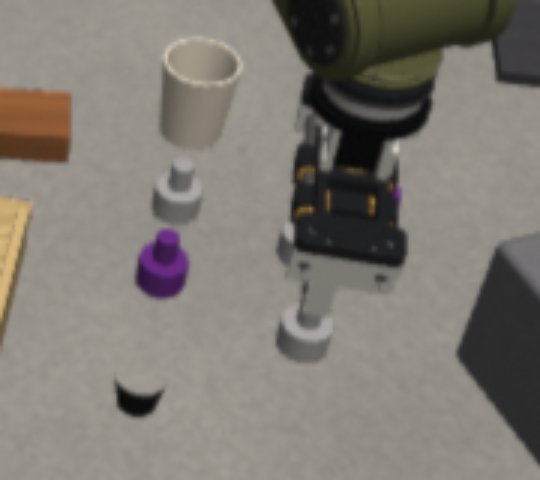

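The crop shows the weight's body at crop (303,335), standing free of the fingers, so the grasp missed. I'll cross-check its position between the two cameras.

```bash
python3 -c "
from h import *
for P in [(562,402,13),(562,402,26),(561.8,401,50)]: print(P,w2px('scene',P).round(1),w2px('top',P).round(1))
print('tip',w2px('scene',(563.6,403.9,8)))
D0=np.load('pics/scene0.npy');D=np.load('pics/s1.npy')
for u,v in [(481,282),(481,286),(476,283)]: print(at('scene',D0,u,v),at('scene',D,u,v))
im,d=manip.camera('top'); cv2.imwrite('pics/t1.png',im); np.save('pics/t1.npy',d)
print(weights(im,d)[11:])
cv2.imwrite('pics/t1c.png',cv2.resize(im[190:320,110:230],None,fx=4,fy=4))
"
```

```text
(562, 402, 13) [479.9 280.4] [159.7 235.6]
(562, 402, 26) [481.  276.4] [157.6 235.4]
(561.8, 401, 50) [482.7 268.7] [154.1 234.9]
tip [480.35928974 282.5568309 ]
[579.70663309 401.88904265  26.72240503] [577.66020018 402.27234982  24.6059533 ]
[581.23535674 403.91867499  15.8520041 ] [581.17633991 403.92988878  15.79010969]
[577.95865991 392.53137649  19.44631813] [577.4205738  392.6260989   18.88639766]
[(array([380.5, 219.5]), np.int32(10), array([585.9, -87.9,  63.2]), array([107.5,   9. , 126. ])), (array([154.8, 234.1]), np.int32(90), array([563.8, 396.9,  51. ]), array([ 27. ,  13.5, 104. ])), (array([203. , 254.4]), np.int32(60), array([518.7, 295. ,  49.8]), array([144., 153., 117.])), (array([ 48.8, 272.1]), np.int32(54), array([484.9, 630.6,  49.5]), array([15., 20., 39.])), (array([ 56.2, 274.4]), np.int32(11), array([480.1, 621.4,  39. ]), array([15., 26., 27.])), (array([157.4, 278.4]), np.int32(21), array([468.4, 394.8,  47.1]), array([18., 19., 55.])), (array([200.5, 293.6]), np.int32(63), array([433. , 300.2,  49.4]), array([ 42.,  11., 136.])), (array([206.7, 335.1]), np.int32(59), array([346.6, 283.8,  52.1]), array([19., 50., 72.])), (array([201.6, 353.1]), np.int32(15), array([305.6, 299. ,  50. ]), array([ 19.,  53., 105.])), (array([ 36.7, 413.6]), np.int32(45), array([182. , 655.2,  50.4]), array([15., 21., 54.])), (array([313.9, 471.5]), np.int32(152), array([54.7, 59.7, 48.5]), array([ 28., 111.,  46.])), (array([368.9, 468.8]), np.int32(104), array([ 60.7, -54.4,  51.3]), array([ 28., 110.,  39.])), (array([386.4, 476.8]), np.int32(28), array([ 40.3, -91.5,  44.4]), array([ 28. , 111. ,  43.5]))]
```

View pics/t1c.png

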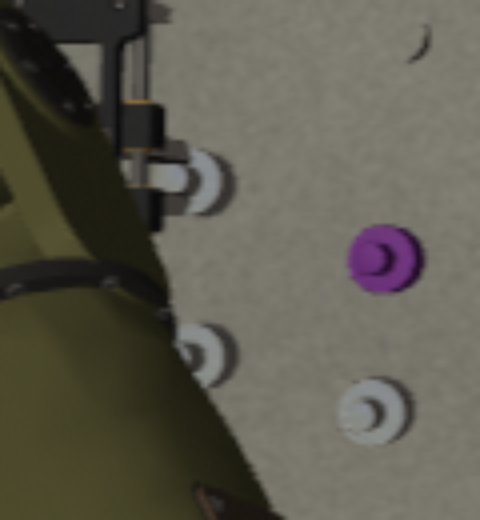

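```bash
python3 -c "
from h import *
D=np.load('pics/s1.npy'); W=cloud('scene',D)
for v in range(228,296,4): print(v,[W[v,u].round(0).astype(int).tolist() if D[v,u]>0 else None for u in (478,482,486,490)])
im=cv2.imread('pics/s1.png'); cv2.imwrite('pics/s1d.png',cv2.resize(im[225:300,450:520],None,fx=8,fy=8,interpolation=cv2.INTER_CUBIC))
plan((0,0,0),0)"
```

```text
228 [[553, 372, 156], [555, 379, 159], [585, 382, 186], [583, 390, 186]]
232 [[575, 370, 164], [577, 378, 168], None, [587, 391, 179]]
236 [[590, 370, 167], [588, 378, 166], [611, 382, 188], [588, 393, 169]]
240 [[592, 372, 158], [596, 379, 163], [620, 382, 186], [594, 394, 165]]
244 [[592, 374, 147], [631, 375, 184], [635, 381, 189], [631, 389, 187]]
248 [[640, 368, 181], [644, 374, 186], [643, 382, 186], [643, 389, 188]]
252 [[647, 369, 177], [651, 375, 182], [649, 383, 182], [653, 389, 187]]
256 [[644, 371, 163], [646, 378, 167], [647, 385, 169], [646, 393, 169]]
260 [[640, 374, 149], [643, 381, 153], [643, 388, 155], [644, 395, 157]]
264 [[499, 400, 1], [576, 394, 78], [585, 401, 88], [646, 397, 149]]
268 [[514, 399, 3], [584, 395, 74], [583, 403, 75], [585, 411, 78]]
272 [[552, 395, 28], [583, 398, 61], [582, 406, 62], [518, 427, 0]]
276 [[568, 395, 32], [570, 402, 36], [567, 411, 35], [556, 422, 25]]
280 [[574, 396, 26], [575, 404, 29], [571, 413, 26], [568, 421, 25]]
284 [[579, 397, 18], [581, 405, 22], [579, 413, 23], [556, 426, 0]]
288 [[580, 399, 7], [583, 407, 12], [579, 416, 10], [570, 426, 2]]
292 [[586, 400, 1], [585, 409, 2], [583, 417, 2], [581, 426, 1]]
pos [563.6 403.9  27.1] d [-563.6 -403.9  -27.1] jaw -1.7 dyaw 1.7 tilt [-0.07  0.2   0.  ] j6 0.6 gap 16.6 F [-0.9  0.   0.2] t 3.9
```

View pics/s1d.png

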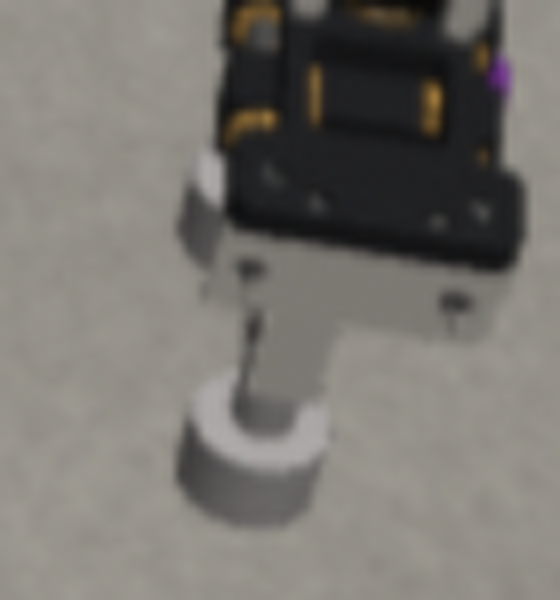

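The fingertips look to be at about z 48, though the TCP reads 27, so I need to resolve that z discrepancy. I'll check tcp_to_tips and the start picture.

```bash
python3 -c "
from h import *
print(manip.tcp_to_tips,[a for a in dir(manip) if a[0]!='_'])
s=manip.read_state(); print({k:np.round(v,3).tolist() for k,v in s.items()})
D=np.load('pics/scene0.npy'); W=cloud('scene',D)
for v in range(30,100,5): print(v,[W[v,u].round(0).astype(int).tolist() if D[v,u]>0 else None for u in (112,126,140,154,166,170)])
print('pred tips start',[w2px('scene',(242.5+dx,-493.4+dy,167.5)).round(0) for dx,dy in ((0,0),(21,-42),(-21,42))])
print('pred tip now', w2px('scene',(584,403,8)),w2px('scene',(584,403,48)))
"
```

```text
19.0 ['Unreachable', 'camera', 'camera_params', 'read_state', 'sign_off', 'tcp_to_tips']
{'clock': 3.9, 'joints': [0.569, 0.767, 1.2, -0.001, 1.171, 0.599], 'qd': [0.001, 0.0, -0.001, 0.001, 0.0, -0.0], 'effort': [-0.281, -74.953, -33.25, -0.018, -0.174, 0.0], 'eef_pos': [563.552, 403.929, 27.074], 'eef_rot': [0.385, 1.567, 0.356], 'wrist_force': [-0.903, 0.023, 0.24], 'moment': [-0.029, 0.046, 0.03], 'finger_gap': 16.588}
30 [[-1663, -1833, -495], [-1640, -1718, -476], [264, -468, 387], [-1666, -1537, -472], [-1085, -1137, -207], [-1092, -1118, -209]]
35 [[-1644, -1830, -519], [-699, -1125, -74], [258, -475, 371], [230, -454, 362], [186, -445, 344], [189, -432, 347]]
40 [[239, -568, 343], [233, -533, 344], [260, -477, 360], [246, -447, 356], [219, -430, 346], [217, -420, 346]]
45 [[273, -549, 346], [-691, -1132, -117], [259, -481, 346], [245, -451, 343], [244, -419, 345], [241, -410, 345]]
50 [[299, -535, 346], [276, -512, 338], [259, -484, 333], None, [228, -430, 325], [239, -414, 331]]
55 [[284, -549, 326], [-684, -1141, -162], [-775, -1127, -201], [255, -451, 321], [242, -425, 31
[... 408 characters left out ...]
[-1566, -1652, -740], [-1604, -1573, -751], [231, -444, 257], [224, -436, 254]]
80 [[-1455, -1792, -734], [277, -534, 256], [-1498, -1618, -738], [-193, -736, 2], [-199, -692, 3], [224, -439, 240]]
85 [[-1424, -1781, -753], [276, -538, 242], [-1462, -1604, -754], [-158, -720, 2], [-166, -677, 2], [233, -437, 230]]
90 [[-1346, -1736, -743], [-1377, -1658, -751], [-720, -1139, -354], [-130, -707, -1], [-138, -666, -1], [229, -442, 213]]
95 [[-1308, -1719, -756], [-1297, -1614, -738], [-83, -736, 1], [-89, -687, 3], [-97, -646, 3], [-105, -636, 0]]
pred tips start [array([154., 106.]), array([136., 108.]), array([171., 104.])]
pred tip now [479.8835369  289.25088229] [483.40902265 276.84524821]
```

The start picture agrees: tips seen at z≈210, where the reading implies 167. So the tips really sit about 40 mm higher than the reading says, a constant bias. I'll open a little, feel down onto the body's top (z 26) to calibrate, then grip by the knob.

jog_arm([
  [[0,0,0,0,0,0],[0,-1,0,0,0.2,0],[0,0,-6,0,0,0],[0,0,-5,0,0,0],[0,0,-1,0,0,0]],
], gripper=-0.38)

```text
clock: 4.4
eef_pos: [563.6, 402.7, 14.0]
eef_rot: [1.756, 1.57, 1.727]
wrist_force: [-1.1, 0.2, 0.0]
finger_gap: 29.0
```

jog_arm([
  [[0,0,-2,0,0,0],[0,0,-1,0,0,0],[0,0,-1,0,0,0]],
])

```text
clock: 4.7
eef_pos: [563.5, 402.6, 9.2]
eef_rot: [2.172, 1.57, 2.143]
wrist_force: [0.5, -0.3, 0.4]
finger_gap: 29.4
```

jog_arm([
  [[0,0,-1,0,0,0],[0,0,-1,0,0,0],[0,0,-1,0,0,0]],
])

```text
clock: 5.0
eef_pos: [563.7, 402.8, 7.9]
eef_rot: [1.734, 1.57, 1.705]
wrist_force: [-5.9, -3.5, 11.5]
finger_gap: 28.9
```

Contact came at z_read ≈ 8, so tip_z = z_read + 18. I'll lift 2 mm and grip the knob.

jog_arm([
  [[0,0,2,0,0,0],[0,0,0,0,0,0],[0,0,0,0,0,0],[0,0,0,0,0,0],[0,0,0,0,0,0]],
], gripper=-1, squeeze=30)

```text
clock: 5.5
eef_pos: [563.8, 402.9, 10.6]
eef_rot: [1.28, 1.569, 1.251]
wrist_force: [-1.7, 0.1, 1.4]
finger_gap: 17.6
```

jog_arm([
  [[0,0,15,0,0,0],[0,0,35,0,0,0],[6,-25,30,0,0,0],[9,-45,0,0,0,0],[9,-45,0,0,0,0]],
])

```text
clock: 6.0
eef_pos: [585.2, 289.0, 94.4]
eef_rot: [2.99, 1.569, 2.968]
wrist_force: [1.5, 0.4, -3.2]
finger_gap: 17.0
```

jog_arm([
  [[9,-45,0,0,0,0],[9,-45,0,0,0,0],[8,-45,0,0,0,0],[5,-25,0,0,0,0],[0,0,0,0,0,0]],
])

```text
clock: 6.5
eef_pos: [617.5, 117.6, 99.5]
eef_rot: [0.125, 1.569, 0.099]
wrist_force: [-0.6, 0.4, -3.0]
finger_gap: 17.1
```

```bash
python3 -c "
from h import *
plan((626.4,71,18.5),-2.3)"
```

```text
pos [617.5 117.6  99.5] d [  8.9 -46.6 -81. ] jaw -1.5 dyaw -0.8 tilt [-0.01  0.11  0.  ] j6 0.16 gap 17.1 F [-0.6  0.4 -3. ] t 6.5
```

jog_arm([
  [[5,-25,0,0,0,-0.8],[3.6,-18,-15,0,0,0],[0,-2,-30,0,0,0],[0,-1,-20,0,0,0],[0,0,-5,0,0,0]],
])

```text
clock: 7.0
eef_pos: [626.3, 71.0, 27.7]
eef_rot: [0.316, 1.567, 0.277]
wrist_force: [-0.4, 0.2, -2.9]
finger_gap: 17.2
```

```bash
python3 -c "
from h import *
plan((626.4,71,18.5),-2.3)"
```

```text
pos [626.3  71.   27.7] d [ 0.1  0.  -9.2] jaw -2.2 dyaw -0.1 tilt [-0.06  0.23  0.  ] j6 0.09 gap 17.2 F [-0.4  0.2 -2.9] t 7.0
```

jog_arm([
  [[0,0,-5,0,0.2,0],[0,0,-3,0,0,0],[0,0,-1,0,0,0],[0,0,0,0,0,0]],
])

```text
clock: 7.4
eef_pos: [626.6, 72.4, 19.2]
eef_rot: [1.082, 1.569, 1.045]
wrist_force: [0.4, -0.1, -3.0]
finger_gap: 17.4
```

jog_arm([
  [[0,0,0,0,0,0],[0,0,0,0,0,0],[0,0,0,0,0,0],[0,0,15,0,0,0],[0,0,35,0,0,0]],
], gripper=-0.3)

```text
clock: 7.9
eef_pos: [625.7, 72.7, 69.4]
eef_rot: [2.672, 1.568, 2.636]
wrist_force: [0.8, -0.6, 0.7]
finger_gap: 32.9
```

jog_arm([
  [[-6,12,30,0,0,0],[-20,40,0,0,0,0],[-20,40,0,0,0,0],[-20,40,0,0,0,0],[-20,40,0,0,0,0]],
])

```text
clock: 8.4
eef_pos: [541.8, 245.6, 113.0]
eef_rot: [0.343, 1.558, 0.298]
wrist_force: [0.6, 0.4, -0.5]
finger_gap: 33.1
```

jog_arm([
  [[-20,40,0,0,0,0],[-20,40,0,0,0,0],[-15,35,0,0,0,0],[-5,15,0,0,0,0],[0,0,0,0,0,0]],
])

```text
clock: 8.9
eef_pos: [477.1, 385.1, 120.4]
eef_rot: [0.456, 1.55, 0.416]
wrist_force: [0.3, -0.2, 0.1]
finger_gap: 33.4
```

```bash
python3 -c "
from h import *
plan((467,401,10.5),-2.3)
im,d=grab('top','t2')
for w in weights(im,d): 
  if w[0][1]>130 and w[0][0]<400: print(*w)"
```

```text
pos [477.1 385.1 120.4] d [ -10.1   15.9 -109.9] jaw -2.3 dyaw -0.0 tilt [-0.48  1.09  0.  ] j6 0.66 gap 33.4 F [ 0.3 -0.2  0.1] t 8.9
[304.9 202.7] 57 [625.   72.4  57.4] [110.  18. 140.]
[383.3 226.2] 13 [572.  -94.9  62.2] [ 93.  13. 124.]
[367.1 237.8] 10 [549.2 -61.4  39. ] [ 93.   18.5 152.5]
[360.4 243.3] 10 [538.5 -45.   38.9] [ 93.   17.5 154. ]
[203.2 254.4] 63 [518.7 294.5  49.9] [144. 154. 112.]
[154.8 279.3] 64 [466.1 400.   49.4] [ 32.   11.5 131. ]
[200.6 293.5] 63 [433.1 300.3  49.7] [ 36.  11. 132.]
[206.6 335.1] 58 [347.1 283.8  52.1] [19. 51. 70.]
[189.8 346.5] 158 [316.  328.4  51.4] [18. 52. 83.]
[ 37.1 413.6] 49 [182.1 654.7  51.4] [15. 22. 52.]
[314.  471.6] 150 [54.3 59.5 48.8] [ 28. 110.  44.]
[368.1 467.6] 92 [ 62.6 -52.6  49.6] [ 28. 111.  39.]
[386.1 476.8] 32 [ 40.2 -90.9  45.5] [ 28. 111.  40.]
```

jog_arm([
  [[-8,12,-20,-0.5,1.1,0],[-2,4,-35,0,0,0],[0,0,-30,0,0,0],[0,0,-8,0,0,0],[0,0,0,0,0,0]],
])

```text
clock: 9.45
eef_pos: [473.0, 393.9, 28.1]
eef_rot: [0.348, 1.568, 0.3]
wrist_force: [0.0, 0.7, 0.6]
finger_gap: 32.8
```

```bash
python3 -c "
from h import *
plan((467,401,10.5),-2.3)"
```

```text
pos [473.  393.9  28.1] d [ -6.    7.1 -17.6] jaw -2.8 dyaw 0.5 tilt [-0.06  0.18  0.  ] j6 0.68 gap 32.8 F [0.  0.7 0.6] t 9.4
```

jog_arm([
  [[-5,6,0,0,0.2,0.5],[-1,1,0,0,0,0],[0,0,-9,0,0,0],[0,0,-7,0,0,0],[0,0,-1,0,0,0]],
])

```text
clock: 9.95
eef_pos: [469.4, 401.5, 15.1]
eef_rot: [0.844, 1.564, 0.804]
wrist_force: [-0.1, -0.0, 0.6]
finger_gap: 32.8
```

jog_arm([
  [[0,0,0,0,0,0],[0,0,0,0,0,0],[0,0,0,0,0,0],[0,0,0,0,0,0],[0,0,0,0,0,0]],
], gripper=-1)

```text
clock: 10.45
eef_pos: [469.1, 401.4, 14.7]
eef_rot: [0.881, 1.565, 0.841]
wrist_force: [-0.4, 0.5, -1.0]
finger_gap: 17.1
```

```bash
python3 -c "
from h import *
plan((625,29.4,18.5),-2.3)"
```

```text
pos [469.1 401.4  14.7] d [ 155.9 -372.     3.8] jaw -2.3 dyaw 0.0 tilt [-0.25  0.22  0.  ] j6 0.69 gap 17.1 F [-0.4  0.5 -1. ] t 10.4
```

jog_arm([
  [[0,0,15,0,0,0],[0,0,40,0,0,0],[6,-15,35,0,0,0],[18,-43,0,0,0,0],[18,-43,0,0,0,0]],
])

```text
clock: 10.95
eef_pos: [509.5, 301.4, 111.9]
eef_rot: [0.761, 1.564, 0.727]
wrist_force: [0.7, 0.3, -2.3]
finger_gap: 17.3
```

jog_arm([
  [[18,-43,0,0,0,0],[18,-43,0,0,0,0],[18,-43,0,0,0,0],[18,-43,0,0,0,0],[18,-43,0,0,0,0]],
])

```text
clock: 11.45
eef_pos: [602.7, 78.0, 120.0]
eef_rot: [0.502, 1.556, 0.471]
wrist_force: [1.2, 0.3, -2.4]
finger_gap: 16.9
```

jog_arm([
  [[10,-25,0,0,0,0],[3,-8,0,0,0,0],[0,0,0,0,0,0]],
])

```text
clock: 11.75
eef_pos: [617.5, 38.2, 123.1]
eef_rot: [0.397, 1.554, 0.359]
wrist_force: [-0.7, 1.1, -1.5]
finger_gap: 17.3
```

```bash
python3 -c "
from h import *
plan((625,29.4,22.7),-2.3)"
```

```text
pos [617.5  38.2 123.1] d [   7.5   -8.8 -100.4] jaw -2.2 dyaw -0.1 tilt [-0.34  0.9   0.  ] j6 0.04 gap 17.3 F [-0.7  1.1 -1.5] t 11.8
```

jog_arm([
  [[5,-6,-10,-0.3,0.9,0],[2,-2,-30,0,0,0],[0,0,-30,0,0,0],[0,0,-10,0,0,0],[0,0,0,0,0,0]],
])

```text
clock: 12.25
eef_pos: [624.5, 35.1, 41.0]
eef_rot: [-2.957, 1.569, -2.988]
wrist_force: [0.4, -0.9, -2.0]
finger_gap: 17.1
```

```bash
python3 -c "
from h import *
plan((625,29.4,22.7),-2.3)"
```

```text
pos [624.5  35.1  41. ] d [  0.5  -5.7 -18.3] jaw -1.8 dyaw -0.5 tilt [ 0.01 -0.08  0.  ] j6 0.03 gap 17.1 F [ 0.4 -0.9 -2. ] t 12.2
```

jog_arm([
  [[0,-5,0,0,0,-0.5],[0,-1.5,0,0,0,0],[0,0,-10,0,0,0],[0,0,-4,0,0,0],[0,0,0,0,0,0]],
])

```text
clock: 12.75
eef_pos: [626.1, 29.2, 29.9]
eef_rot: [-0.021, 1.568, -0.061]
wrist_force: [0.3, 0.8, -2.6]
finger_gap: 17.1
```

```bash
python3 -c "
from h import *
plan((625,29.4,22.7),-2.3)"
```

```text
pos [626.1  29.2  29.9] d [-1.1  0.2 -7.2] jaw -2.3 dyaw -0.0 tilt [0.01 0.18 0.  ] j6 0.03 gap 17.1 F [ 0.3  0.8 -2.6] t 12.8
```

jog_arm([
  [[-1,0,-4,0,0.1,0],[0,0,-3,0,0,0],[0,0,-1,0,0,0],[0,0,0,0,0,0]],
])

```text
clock: 13.15
eef_pos: [625.5, 29.2, 22.9]
eef_rot: [-0.072, 1.568, -0.112]
wrist_force: [-0.7, 0.1, -1.7]
finger_gap: 17.0
```

jog_arm([
  [[0,0,0,0,0,0],[0,0,0,0,0,0],[0,0,0,0,0,0],[0,0,15,0,0,0],[0,0,35,0,0,0]],
], gripper=-0.3)

```text
clock: 13.65
eef_pos: [623.6, 29.2, 70.9]
eef_rot: [-3.067, 1.567, -3.107]
wrist_force: [0.2, -0.3, -0.1]
finger_gap: 32.8
```

jog_arm([
  [[-10,15,25,0,0,0],[-26,37,0,0,0,0],[-26,37,0,0,0,0],[-26,37,0,0,0,0],[-26,37,0,0,0,0]],
])

```text
clock: 14.15
eef_pos: [510.9, 193.0, 108.0]
eef_rot: [0.17, 1.56, 0.123]
wrist_force: [-0.3, 0.7, 0.1]
finger_gap: 32.8
```

jog_arm([
  [[-26,37,0,0,0,0],[-26,37,0,0,0,0],[-14,20,0,0,0,0],[0,0,0,0,0,0]],
])

```text
clock: 14.55
eef_pos: [439.9, 294.4, 113.7]
eef_rot: [0.333, 1.554, 0.29]
wrist_force: [0.4, 0.1, 0.5]
finger_gap: 32.9
```

```bash
python3 -c "
from h import *
plan((434.5,301.5,11.5),-2.3)
im,d=grab('top','t3')
for w in weights(im,d): 
  if w[0][1]>180 and 150<w[0][0]<350: print(*w)"
```

```text
pos [439.9 294.4 113.7] d [  -5.4    7.1 -102.2] jaw -2.4 dyaw 0.1 tilt [-0.27  0.91  0.  ] j6 0.57 gap 32.9 F [0.4 0.1 0.5] t 14.6
[304.9 202.6] 61 [624.8  72.3  57.9] [111.  18. 142.]
[324.6 203. ] 60 [623.9  29.6  57.6] [109.  13. 139.]
[203.  254.4] 61 [518.7 294.7  49.6] [144. 153. 115.]
[200.6 293.5] 63 [434.1 300.2  50.3] [ 38.  11. 134.]
[207.2 335.4] 55 [346.  283.1  52.2] [19. 50. 71.]
[313.8 471.6] 152 [54.9 59.6 48.7] [ 28. 111.  45.]
```

jog_arm([
  [[-5,7,0,-0.3,0.9,0],[-2,2,-10,0,0,0],[0,0,-35,0,0,0],[0,0,-25,0,0,0],[0,0,0,0,0,0]],
])

```text
clock: 15.1
eef_pos: [436.1, 300.1, 41.8]
eef_rot: [-0.058, 1.57, -0.106]
wrist_force: [0.8, 0.1, 0.8]
finger_gap: 32.9
```

```bash
python3 -c "
from h import *
plan((434.5,301,11.5),-2.3)"
```

```text
pos [436.1 300.1  41.8] d [ -1.6   0.9 -30.3] jaw -2.8 dyaw 0.5 tilt [0.01 0.07 0.  ] j6 0.58 gap 32.9 F [0.8 0.1 0.8] t 15.1
```

jog_arm([
  [[-1.6,1,0,0,0,0.5],[0,0,-14,0,0,0],[0,0,-12,0,0,0],[0,0,-2,0,0,0],[0,0,0,0,0,0]],
])

```text
clock: 15.6
eef_pos: [436.0, 300.7, 13.5]
eef_rot: [0.337, 1.568, 0.296]
wrist_force: [0.8, -0.9, 0.9]
finger_gap: 33.0
```

jog_arm([
  [[0,0,0,0,0,0],[0,0,0,0,0,0],[0,0,0,0,0,0],[0,0,0,0,0,0],[0,0,0,0,0,0]],
], gripper=-1)

```text
clock: 16.1
eef_pos: [436.0, 300.8, 14.2]
eef_rot: [0.388, 1.567, 0.348]
wrist_force: [-0.9, 0.2, -3.1]
finger_gap: 17.1
```

```bash
python3 -c "
from h import *
plan((622.8,-13.5,18.5),-2.3)"
```

```text
pos [436.  300.8  14.2] d [ 186.8 -314.3    4.3] jaw -2.3 dyaw 0.0 tilt [-0.07  0.19  0.  ] j6 0.58 gap 17.1 F [-0.9  0.2 -3.1] t 16.1
```

jog_arm([
  [[0,0,15,0,0,0],[0,0,40,0,0,0],[10,-17,35,0,0,0],[24,-41,0,0,0,0],[24,-41,0,0,0,0]],
])

```text
clock: 16.6
eef_pos: [492.3, 202.1, 106.9]
eef_rot: [-0.131, 1.569, -0.165]
wrist_force: [0.7, -0.3, -3.9]
finger_gap: 17.4
```

jog_arm([
  [[24,-41,0,0,0,0],[24,-41,0,0,0,0],[24,-41,0,0,0,0],[24,-41,0,0,0,0],[12,-20,0,0,0,0]],
])

```text
clock: 17.1
eef_pos: [604.2, 7.7, 107.7]
eef_rot: [-0.048, 1.567, -0.082]
wrist_force: [0.3, 0.8, -2.2]
finger_gap: 17.2
```

jog_arm([
  [[3,-5,0,0,0,0],[0,0,0,0,0,0]],
])

```text
clock: 17.3
eef_pos: [607.8, -0.3, 106.9]
eef_rot: [-0.122, 1.568, -0.16]
wrist_force: [-1.1, -0.1, -2.6]
finger_gap: 17.3
```

```bash
python3 -c "
from h import *
plan((622.8,-13.5,22),-2.3)"
```

```text
pos [ 6.078e+02 -3.000e-01  1.069e+02] d [ 15.  -13.2 -84.9] jaw -2.2 dyaw -0.1 tilt [0.03 0.16 0.  ] j6 -0.02 gap 17.3 F [-1.1 -0.1 -2.6] t 17.3
```

jog_arm([
  [[10,-9,0,0,0.2,0],[5,-5,-5,0,0,0],[1,-1,-25,0,0,0],[0,0,-18,0,0,0],[0,0,0,0,0,0]],
])

```text
clock: 17.8
eef_pos: [622.3, -10.4, 56.8]
eef_rot: [2.931, 1.569, 2.898]
wrist_force: [-0.3, 0.6, -2.9]
finger_gap: 16.9
```

```bash
python3 -c "
from h import *
plan((622.8,-13.5,22),-2.3)"
```

```text
pos [622.3 -10.4  56.8] d [  0.5  -3.1 -34.8] jaw -1.9 dyaw -0.4 tilt [-0.02 -0.08 -0.  ] j6 -0.04 gap 16.9 F [-0.3  0.6 -2.9] t 17.8
```

jog_arm([
  [[0.5,-3,0,0,0,-0.4],[0,-0.5,-15,0,0,0],[0,0,-12,0,0,0],[0,0,-4,0,0,0],[0,0,0,0,0,0]],
])

```text
clock: 18.3
eef_pos: [623.0, -12.4, 25.1]
eef_rot: [0.607, 1.57, 0.568]
wrist_force: [-0.4, 0.5, -3.0]
finger_gap: 17.0
```

```bash
python3 -c "
from h import *
plan((622.8,-13.5,22),-2.3)"
```

```text
pos [623.  -12.4  25.1] d [-0.2 -1.1 -3.1] jaw -2.2 dyaw -0.1 tilt [-0.02  0.03  0.  ] j6 -0.04 gap 17.0 F [-0.4  0.5 -3. ] t 18.3
```

jog_arm([
  [[0,-0.5,-2,0,0,0],[0,0,-1,0,0,0],[0,0,-0.5,0,0,0],[0,0,0,0,0,0]],
])

```text
clock: 18.7
eef_pos: [623.5, -13.1, 22.3]
eef_rot: [0.168, 1.569, 0.129]
wrist_force: [0.3, -0.0, -2.1]
finger_gap: 17.0
```

jog_arm([
  [[0,0,0,0,0,0],[0,0,0,0,0,0],[0,0,0,0,0,0],[0,0,15,0,0,0],[0,0,35,0,0,0]],
], gripper=-0.3)

```text
clock: 19.2
eef_pos: [622.3, -13.0, 71.8]
eef_rot: [2.949, 1.568, 2.91]
wrist_force: [0.0, 0.1, -0.2]
finger_gap: 32.6
```

jog_arm([
  [[0,0,20,0,0,0],[-20,0,0,0,0,8],[-45,0,0,0,0,8],[-45,0,0,0,0,8],[-25,0,0,0,0,8]],
], gripper=-1)

```text
clock: 19.7
eef_pos: [488.1, -13.2, 103.4]
eef_rot: [-0.262, 1.559, 0.275]
wrist_force: [-0.4, -0.4, -0.0]
finger_gap: 0.8
```

jog_arm([
  [[-10,0,0,0,0,6],[0,0,0,0,0,0]],
])

```text
clock: 19.9
eef_pos: [476.1, -13.2, 106.4]
eef_rot: [-0.369, 1.556, 0.28]
wrist_force: [0.2, 0.2, 0.5]
finger_gap: 0.8
```

```bash
python3 -c "
from h import *
plan((476.2,-15.4,27),40)
im,d=grab('top','t4')
for w in weights(im,d): 
  if w[0][1]>180 and 150<w[0][0]<350: print(*w)
W=cloud('top',d)
m=(W[...,2]>64)&(W[...,2]<80); m[:250]=0;m[280:]=0;m[:,:325]=0;m[:,360:]=0
print('pin',m.sum(),np.nanmedian(W[m],0))"
```

```text
pos [476.1 -13.2 106.4] d [  0.1  -2.2 -79.4] jaw 37.2 dyaw 2.8 tilt [-0.24  0.83  0.  ] j6 -0.76 gap 0.8 F [0.2 0.2 0.5] t 19.9
[304.6 202.7] 60 [625.7  72.8  57.5] [110.5  16.  141. ]
[324.7 203. ] 61 [623.7  29.6  57.8] [110.  14. 138.]
[343.9 203.6] 60 [621.3 -11.1  57.8] [109.5  13.  137. ]
[203.1 254.4] 62 [518.7 294.5  50. ] [144.  152.5 115. ]
[207.  335.3] 59 [346.  283.7  51.9] [19. 51. 71.]
[189.8 346.6] 156 [316.3 328.7  52.1] [19. 52. 84.]
pin 0 [nan nan nan]
  return np.nanmean(a, axis, out=out, keepdims=keepdims)
```

jog_arm([
  [[0,-2,-15,-0.2,0.8,2.8],[0,0,-30,0,0,0],[0,0,-25,0,0,0],[0,0,-5,0,0,0],[0,0,0,0,0,0]],
])

```text
clock: 20.45
eef_pos: [482.5, -15.6, 33.0]
eef_rot: [-0.679, 1.563, 0.002]
wrist_force: [0.8, -0.5, -0.2]
finger_gap: 0.3
```

```bash
cat >> h.py <<'E'
STUD=np.array([583.2,-102.])
def keep(N,th0=42,off=20.5):
    p,R,s=tool(); a=np.degrees(np.arctan2(R[1,2],R[0,2])); a=(a+90)%180-90
    prev=p[:2]
    for th in np.linspace(th0,0,N+1)[1:]:
        f=np.radians(87.7+th); q=STUD+135*np.array([np.cos(f),np.sin(f)])-off*np.array([np.sin(f),-np.cos(f)])
        b=th-2.3; print(round(th,1),(q-prev).round(1),round(b-a,1),end=' ; '); prev=q; a=b
    print()
E
python3 -c "
from h import *
plan((476.2,-15.4,27),40); keep(14)"
```

```text
pos [482.5 -15.6  33. ] d [-6.3  0.2 -6. ] jaw 39.0 dyaw 1.0 tilt [-0.    0.45  0.  ] j6 -0.79 gap 0.3 F [ 0.8 -0.5 -0.2] t 20.4
39.0 [3.6 9.5] -2.3 ; 36.0 [5.2 5. ] -3.0 ; 33.0 [5.4 4.7] -3.0 ; 30.0 [5.6 4.4] -3.0 ; 27.0 [5.9 4.1] -3.0 ; 24.0 [6.1 3.8] -3.0 ; 21.0 [6.3 3.4] -3.0 ; 18.0 [6.4 3.1] -3.0 ; 15.0 [6.6 2.8] -3.0 ; 12.0 [6.7 2.4] -3.0 ; 9.0 [6.8 2.1] -3.0 ; 6.0 [6.9 1.7] -3.0 ; 3.0 [7.  1.3] -3.0 ; 0.0 [7.1 1. ] -3.0 ;
```

jog_arm([
  [[3.6,9,0,0,0.4,-2],[5,5,0,0,0,-3],[5.5,4.7,0,0,0,-3],[5.6,4.4,0,0,0,-3],[6,4,0,0,0,-3]],
])

```text
clock: 20.95
eef_pos: [510.8, 11.5, 38.2]
eef_rot: [-1.39, 1.569, -0.97]
wrist_force: [-1.5, -0.3, -2.0]
finger_gap: 0.4
```

```bash
python3 -c "
from h import *
plan((568.2,33.7,30),-2.3); keep(9,27); keep(8,24)"
```

```text
pos [510.8  11.5  38.2] d [57.4 22.2 -8.2] jaw 24.0 dyaw -26.3 tilt [0.1  0.07 0.  ] j6 -0.47 gap 0.4 F [-1.5 -0.3 -2. ] t 20.9
24.0 [3.4 4.4] -2.3 ; 21.0 [6.3 3.4] -3.0 ; 18.0 [6.4 3.1] -3.0 ; 15.0 [6.6 2.8] -3.0 ; 12.0 [6.7 2.4] -3.0 ; 9.0 [6.8 2.1] -3.0 ; 6.0 [6.9 1.7] -3.0 ; 3.0 [7.  1.3] -3.0 ; 0.0 [7.1 1. ] -3.0 ; 
21.0 [9.7 7.8] -5.3 ; 18.0 [6.4 3.1] -3.0 ; 15.0 [6.6 2.8] -3.0 ; 12.0 [6.7 2.4] -3.0 ; 9.0 [6.8 2.1] -3.0 ; 6.0 [6.9 1.7] -3.0 ; 3.0 [7.  1.3] -3.0 ; 0.0 [7.1 1. ] -3.0 ;
```

jog_arm([
  [[3.5,4.4,-4,0,0,-2.3],[6.3,3.4,-2,0,0,-3],[6.4,3,-1,0,0,-3],[6.6,2.8,0,0,0,-3],[6.7,2.4,0,0,0,-3]],
])

```text
clock: 21.45
eef_pos: [543.8, 28.3, 37.6]
eef_rot: [-0.928, 1.566, -0.776]
wrist_force: [-2.3, -1.1, -2.1]
finger_gap: 0.6
```

```bash
python3 -c "
from h import *
plan((568.2,33.7,30),-2.3); keep(4,12)"
```

```text
pos [543.8  28.3  37.6] d [24.4  5.4 -7.6] jaw 8.7 dyaw -11.0 tilt [0.18 0.18 0.  ] j6 -0.16 gap 0.6 F [-2.3 -1.1 -2.1] t 21.4
9.0 [3.2 1.3] -2.0 ; 6.0 [6.9 1.7] -3.0 ; 3.0 [7.  1.3] -3.0 ; 0.0 [7.1 1. ] -3.0 ;
```

jog_arm([
  [[3.2,1.3,-3,0,0,-2],[6.8,1.7,-1,0,0,-3],[6.8,1.3,0,0,0,-3],[6,1,0,0,0,-3],[1,0,0,0,0,0]],
])

```text
clock: 21.95
eef_pos: [570.5, 34.4, 39.5]
eef_rot: [-0.85, 1.566, -0.905]
wrist_force: [-5.8, -0.3, -3.7]
finger_gap: 0.5
```

jog_arm([
  [[1,0,0,0,0,0],[2,0,0,0,0,0]],
])

```text
clock: 22.15
eef_pos: [570.7, 34.4, 39.4]
eef_rot: [-2.344, 1.565, -2.398]
wrist_force: [-17.3, -0.3, 2.4]
finger_gap: 0.1
```

jog_arm([
  [[2,0,0,0,0,0],[2,0,0,0,0,0]],
])

```text
clock: 22.35
eef_pos: [570.3, 34.4, 39.5]
eef_rot: [-2.82, 1.554, -2.872]
wrist_force: [-16.7, -0.1, 4.1]
finger_gap: 0.3
```

Force rose to 17 N with no further motion, so the keeper is at its stop. I'll back off and move above the wrench.

jog_arm([
  [[-6,0,0,0,0,0],[-15,0,0,0,0,0],[-5,0,35,0,0,0],[0,-20,35,0,0,3],[0,-45,0,0,0,3]],
])

```text
clock: 22.85
eef_pos: [543.9, -28.8, 115.5]
eef_rot: [-2.627, 1.558, -2.562]
wrist_force: [-0.3, -0.1, 0.7]
finger_gap: 0.4
```

jog_arm([
  [[5,-45,0,0,0,3],[5,-45,0,0,0,3],[5,-45,0,0,0,3],[5,-45,0,0,0,2],[5,-45,0,0,0,0]],
])

```text
clock: 23.35
eef_pos: [570.4, -262.5, 123.7]
eef_rot: [-1.486, 1.557, -1.212]
wrist_force: [-0.5, 0.2, -0.2]
finger_gap: 0.7
```

jog_arm([
  [[5,-45,0,0,0,0],[3,-20,0,0,0,0],[0,0,0,0,0,0]],
])

```text
clock: 23.65
eef_pos: [578.0, -336.2, 126.5]
eef_rot: [-1.319, 1.552, -1.048]
wrist_force: [-0.2, 1.0, 0.6]
finger_gap: 0.5
```

```bash
cat >> h.py <<'E'
def wrench(im,D,box=(170,325,450,575)):
    W=cloud('top',D); reg=np.zeros((480,640),bool); reg[box[0]:box[1],box[2]:box[3]]=1
    P=W[reg&(W[...,2]>18)&(W[...,2]<27)][:,:2]
    print(len(P)); return P
E
python3 -c "
from h import *
plan((592,-364.5,13.5),15.5)
im,d=grab('top','t5')
a=cv2.resize(im[140:290,240:420],None,fx=2.6,fy=2.6,interpolation=cv2.INTER_CUBIC)
b=cv2.resize(im[160:330,440:600],None,fx=2.2,fy=2.2,interpolation=cv2.INTER_CUBIC)
w=np.zeros((400,800,3),np.uint8);w[:390,:468]=a;w[:374,448:]=b;w[:390,:448]=a[:,:448]
cv2.imwrite('pics/t5c.png',cv2.convertScaleAbs(w,alpha=1.3))
"
```

```text
pos [ 578.  -336.2  126.5] d [  14.   -28.3 -113. ] jaw 15.5 dyaw -0.0 tilt [0.92 0.53 0.  ] j6 -0.85 gap 0.5 F [-0.2  1.   0.6] t 23.6
```

View pics/t5c.png

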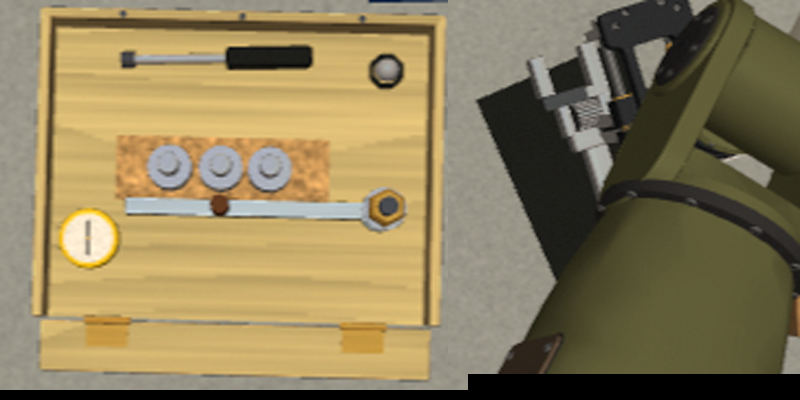

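The drawer crop shows three weights in a row at (168,165), (220,166) and (270,167), with the bar closed along the front of the strip. The wrench looks undisturbed. Now I roll the worm.

jog_arm([
  [[8,-24,-10,0.9,0.5,0],[3,-6,-35,0,0,0],[0,0,-35,0,0,0],[0,0,-12,0,0,0],[0,0,0,0,0,0]],
])

```text
clock: 24.2
eef_pos: [591.6, -360.3, 37.2]
eef_rot: [-0.699, 1.564, -0.421]
wrist_force: [0.5, 0.4, 0.3]
finger_gap: 0.4
```

```bash
python3 -c "
from h import *
plan((588.2,-365.4,13.5),15.5)"
```

```text
pos [ 591.6 -360.3   37.2] d [ -3.4  -5.1 -23.7] jaw 15.9 dyaw -0.4 tilt [0.16 0.35 0.  ] j6 -0.88 gap 0.4 F [0.5 0.4 0.3] t 24.2
```

jog_arm([
  [[-3,-5,0,0.2,0.3,-0.4],[0,0,-11,0,0,0],[0,0,-8,0,0,0],[0,0,-1.5,0,0,0],[0,0,0,0,0,0]],
])

```text
clock: 24.7
eef_pos: [590.6, -365.3, 21.1]
eef_rot: [-0.705, 1.564, -0.433]
wrist_force: [0.1, 0.2, 0.6]
finger_gap: 0.5
```

```bash
python3 -c "
from h import *
plan((588.2,-365.4,13.5),15.5)"
```

```text
pos [ 590.6 -365.3   21.1] d [-2.4 -0.1 -7.6] jaw 15.6 dyaw -0.1 tilt [0.17 0.36 0.  ] j6 -0.88 gap 0.5 F [0.1 0.2 0.6] t 24.7
```

jog_arm([
  [[-2.4,0,-3,0.2,0.3,0],[0,0,-3,0,0,0],[0,0,-1,0,0,0]],
])

```text
clock: 25.0
eef_pos: [588.2, -365.5, 14.3]
eef_rot: [-0.008, 1.569, 0.264]
wrist_force: [-0.0, 0.1, 0.2]
finger_gap: 0.4
```

jog_arm([
  [[0,0,-1,0,0,0],[0,0,-0.8,0,0,0]],
])

```text
clock: 25.2
eef_pos: [588.2, -365.5, 12.4]
eef_rot: [-0.038, 1.569, 0.235]
wrist_force: [-0.5, 0.4, -0.4]
finger_gap: 0.5
```

jog_arm([
  [[0,0,-1,0,0,0],[0,0,-0.8,0,0,0]],
])

```text
clock: 25.4
eef_pos: [588.3, -365.6, 10.5]
eef_rot: [-0.117, 1.569, 0.156]
wrist_force: [0.7, -0.5, 0.1]
finger_gap: 0.6
```

jog_arm([
  [[0,0,-0.8,0,0,0],[0,0,-0.8,0,0,0]],
])

```text
clock: 25.6
eef_pos: [588.3, -365.5, 8.8]
eef_rot: [-0.116, 1.569, 0.156]
wrist_force: [0.5, -0.8, 0.4]
finger_gap: 0.6
```

```bash
python3 -c "
from h import *
im,d=grab('scene','s6'); print(w2px('scene',(596.9,-363,31.5)),w2px('scene',(588.3,-365.5,27)))
cv2.imwrite('pics/s6c.png',cv2.convertScaleAbs(cv2.resize(im[190:290,110:220],None,fx=6,fy=6,interpolation=cv2.INTER_CUBIC),alpha=1.4))"
```

```text
[152.22469236 236.25809253] [153.23404339 235.0934405 ]
```

View pics/s6c.png

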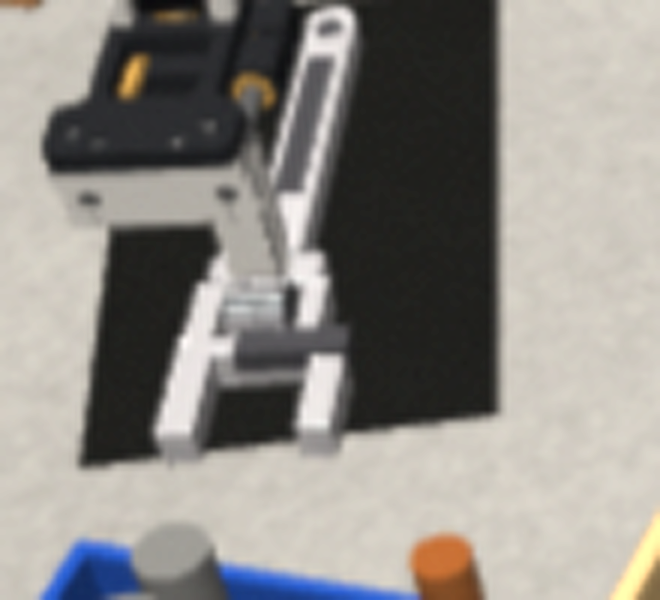

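The crop shows the fingertip at (258,285), just over or behind the worm at (255,300) and lined up with it. I'll keep feeling down gently.

jog_arm([
  [[0,0,-0.8,0,0,0],[0,0,-0.8,0,0,0]],
])

```text
clock: 25.85
eef_pos: [588.3, -365.6, 7.1]
eef_rot: [-0.17, 1.569, 0.103]
wrist_force: [-0.7, -0.7, 5.2]
finger_gap: 0.1
```

jog_arm([
  [[0,0,-0.8,0,0,0],[0,0,-0.8,0,0,0]],
])

```text
clock: 26.05
eef_pos: [588.2, -365.7, 6.8]
eef_rot: [-0.325, 1.569, -0.053]
wrist_force: [-4.8, 3.0, 7.9]
finger_gap: 0.6
```

jog_arm([
  [[0,0,-0.8,0,0,0],[0,0,-0.6,0,0,0]],
])

```text
clock: 26.25
eef_pos: [588.1, -365.7, 6.9]
eef_rot: [-0.333, 1.569, -0.06]
wrist_force: [-3.1, 1.9, 4.2]
finger_gap: 0.4
```

jog_arm([
  [[0,0,6,0,0,0],[4,1.2,4,0,0,0],[4,1,0,0,0,0],[0,0,-3,0,0,0],[0,0,-1,0,0,0]],
])

```text
clock: 26.75
eef_pos: [597.3, -363.4, 13.8]
eef_rot: [-0.566, 1.568, -0.293]
wrist_force: [0.2, -0.5, -0.2]
finger_gap: 0.3
```

jog_arm([
  [[0,0,-1,0,0,0],[0,0,-0.8,0,0,0]],
])

```text
clock: 26.95
eef_pos: [597.5, -363.5, 12.8]
eef_rot: [-0.64, 1.568, -0.367]
wrist_force: [-4.9, 3.1, 12.5]
finger_gap: 0.9
```

jog_arm([
  [[0,0,-0.8,0,0,0],[0,0,-0.8,0,0,0]],
])

```text
clock: 27.15
eef_pos: [597.5, -363.5, 12.9]
eef_rot: [-0.63, 1.568, -0.357]
wrist_force: [-3.9, 3.2, 8.4]
finger_gap: 0.2
```

The crest is confirmed (contact at z_read 12.8 at s≈78), but the closed tip is narrow along the jaw axis. I'll turn 90° so the 16 mm pad width lies along the roll direction.

jog_arm([
  [[0,0,8,0,0,-4],[0,0,8,0,0,-8.4],[0,0,0,0,0,-8.4],[0,0,0,0,0,-8.4],[0,0,0,0,0,-8.4]],
])

```text
clock: 27.65
eef_pos: [596.8, -363.5, 28.5]
eef_rot: [-0.431, 1.569, -0.831]
wrist_force: [0.2, 0.3, -0.1]
finger_gap: 0.2
```

jog_arm([
  [[0,0,0,0,0,-8.4],[0,0,0,0,0,-8.4],[0,0,0,0,0,-8.4],[0,0,0,0,0,-8.4],[0,0,0,0,0,-8.4]],
])

```text
clock: 28.15
eef_pos: [595.9, -363.3, 26.8]
eef_rot: [-1.93, 1.569, -3.08]
wrist_force: [-0.3, -1.0, -0.2]
finger_gap: 0.3
```

jog_arm([
  [[0,0,0,0,0,-6],[0,0,0,0,0,0]],
])

```text
clock: 28.35
eef_pos: [595.5, -363.3, 26.1]
eef_rot: [-2.146, 1.568, 2.874]
wrist_force: [-0.5, -0.5, -0.1]
finger_gap: 0.6
```

```bash
python3 -c "
from h import *
plan((590,-365,13),-74.5)"
```

```text
pos [ 595.5 -363.3   26.1] d [ -5.5  -1.7 -13.1] jaw -72.4 dyaw -2.1 tilt [-0.04 -0.13 -0.  ] j6 0.66 gap 0.6 F [-0.5 -0.5 -0.1] t 28.4
```

jog_arm([
  [[-4.5,-1.3,-3,0,-0.1,-2.1],[0,0,-5,0,0,0],[0,0,-2.5,0,0,0],[0,0,-1,0,0,0],[0,0,-0.8,0,0,0]],
])

```text
clock: 28.85
eef_pos: [591.0, -364.5, 12.6]
eef_rot: [-2.626, 1.57, 2.37]
wrist_force: [-1.3, 0.3, 4.3]
finger_gap: 0.6
```

jog_arm([
  [[0,0,-1,0,0,0],[0,0,-0.8,0,0,0]],
])

```text
clock: 29.05
eef_pos: [591.2, -364.7, 12.3]
eef_rot: [-2.356, 1.57, 2.642]
wrist_force: [-6.0, 1.9, 8.5]
finger_gap: 0.6
```

jog_arm([
  [[3,0.8,-0.7,0,0,0],[3,0.8,-0.8,0,0,0],[3,0.8,-0.8,0,0,0],[3,0.8,-0.8,0,0,0],[3,0.8,-0.8,0,0,0]],
])

```text
clock: 29.55
eef_pos: [605.9, -361.5, 13.2]
eef_rot: [-1.23, 1.569, -2.512]
wrist_force: [-4.6, 1.1, 5.9]
finger_gap: 0.5
```

jog_arm([
  [[0,0,6,0,0,0],[0,0,6,0,0,0],[-7,-1.9,0,0,0,0],[-7,-1.9,0,0,0,0],[0,0,0,0,0,0]],
])

```text
clock: 30.05
eef_pos: [591.0, -365.6, 26.5]
eef_rot: [-0.858, 1.569, -2.138]
wrist_force: [-0.6, -0.3, 0.2]
finger_gap: 0.3
```

```bash
cat >> h.py <<'E'
def jaws(tag):
    im,d=grab('top',tag); P=wrench(im,d); v=np.array([np.cos(np.radians(15.47)),np.sin(np.radians(15.47))]); n=np.array([-v[1],v[0]])
    q=P-np.array([521.7,-383.8]); s=q@v; t=q@n
    k=(s>122)&(s<140); T=np.sort(t[k]); print('tipzone',np.histogram(T,np.arange(-32,44,3)))
    print('fixed',T[T<0].mean(),'slide',T[T>8].mean(), 'outer',np.percentile(T,98), 'gap~',T[T>8].mean()-T[T<0].mean())
E
python3 -c "
from h import *
plan((591,-364.6,13),-74.5); jaws('t6')
im=cv2.imread('pics/top0.png');d=np.load('pics/top0.npy')
import h; h.grab=lambda n,t:(im,d); h.jaws('x')"
```

```text
pos [ 591.  -365.6   26.5] d [  0.    1.  -13.5] jaw -73.4 dyaw -1.1 tilt [ 0.1  -0.06  0.  ] j6 0.68 gap 0.3 F [-0.6 -0.3  0.2] t 30.1
363
tipzone (array([ 0, 10, 14, 10,  8, 15,  2,  0,  0,  0,  0,  0,  0,  0,  0,  0,  0,
        1,  9, 12, 11, 11,  9,  0,  0]), array([-32, -29, -26, -23, -20, -17, -14, -11,  -8,  -5,  -2,   1,   4,
         7,  10,  13,  16,  19,  22,  25,  28,  31,  34,  37,  40,  43]))
fixed -21.021921253692962 slide 29.564510272112685 outer 35.96527884786019 gap~ 50.58643152580565
1510
tipzone (array([ 2,  8, 12, 10, 10, 13,  3,  0,  0,  0,  0,  0,  0,  0,  0,  0,  0,
        0,  2, 12, 14, 10,  7,  9,  0]), array([-32, -29, -26, -23, -20, -17, -14, -11,  -8,  -5,  -2,   1,   4,
         7,  10,  13,  16,  19,  22,  25,  28,  31,  34,  37,  40,  43]))
fixed -20.99401298904872 slide 31.301897890714596 outer 37.66893747273083 gap~ 52.29591087976331
```

```bash
cat >> h.py <<'E'
def rect(im,g=(521.7,-383.8),yaw=15.47,z=22,s0=60,s1=160,t0=-40,t1=50,k=5):
    v=np.array([np.cos(np.radians(yaw)),np.sin(np.radians(yaw))]); n=np.array([-v[1],v[0]])
    S,T=np.meshgrid(np.arange(s1,s0,-1/k),np.arange(t1,t0,-1/k),indexing='ij')
    P=np.array(g)+S[...,None]*v+T[...,None]*n
    p,R,t=cam('top'); X=np.concatenate([P,np.full(S.shape+(1,),z)],-1)@R.T+t
    return cv2.remap(im,(p['fx']*X[...,0]/X[...,2]+p['cx']).astype(np.float32),(p['fy']*X[...,1]/X[...,2]+p['cy']).astype(np.float32),cv2.INTER_CUBIC)
def prof(im,sa=126,sb=142,**kw):
    r=rect(im,s0=sa,s1=sb,k=1,**kw).astype(float).mean(2).mean(0); return r
E
python3 -c "
from h import *
a=cv2.imread('pics/top0.png');b=cv2.imread('pics/t6.png')
for n,im in (('0',a),('6',b)):
    r=prof(im); print(n,[(50-i,int(x)) for i,x in enumerate(r)])
w=np.hstack([rect(a,k=4),rect(b,k=4)]); cv2.imwrite('pics/r6.png',cv2.convertScaleAbs(w,alpha=1.5))"
```

```text
0 [(50, 61), (49, 61), (48, 60), (47, 59), (46, 58), (45, 57), (44, 56), (43, 53), (42, 49), (41, 50), (40, 61), (39, 79), (38, 99), (37, 115), (36, 124), (35, 127), (34, 127), (33, 127), (32, 126), (31, 126), (30, 125), (29, 126), (28, 124), (27, 118), (26, 106), (25, 84), (24, 58), (23, 43), (22, 41), (21, 43), (20, 43), (19, 42), (18, 41), (17, 40), (16, 39), (15, 38), (14, 37), (13, 36), (12, 34), (11, 34), (10, 33), (9, 32), (8, 31), (7, 32), (6, 34), (5, 34), (4, 33), (3, 31), (2, 31), (1, 29), (0, 28), (-1, 27), (-2, 27), (-3, 26), (-4, 24), (-5, 24), (-6, 27), (-7, 32), (-8, 38), (-9, 43), (-10, 46), (-11, 48), (-12, 56), (-13, 73), (-14, 94), (-15, 112), (-16, 123), (-17, 127), (-18, 126), (-19, 125), (-20, 124), (-21, 124), (-22, 123), (-23, 123), (-24, 124), (-25, 123), (-26, 118), (-27, 105), (-28, 80), (-29, 49), (-30, 25), (-31, 17), (-32, 18), (-33, 19), (-34, 19), (-35, 19), (-36, 19), (-37, 19), (-38, 20), (-39, 20)]
6 [(50, 66), (49, 65), (48, 65), (47, 64), (46, 64), (45, 62), (44, 61), (43, 61), (42, 59), (41, 56), (40, 52), (39, 53), (38, 63), (37, 81), (36, 102), (35, 120), (34, 131), (33, 136), (32, 136), (31, 136), (30, 135), (29, 135), (28, 134), (27, 134), (26, 134), (25, 129), (24, 117), (23, 96), (22, 68), (21, 47), (20, 42), (19, 45), (18, 45), (17, 43), (16, 42), (15, 41), (14, 40), (13, 39), (12, 38), (11, 37), (10, 35), (9, 34), (8, 34), (7, 35), (6, 37), (5, 37), (4, 35), (3, 34), (2, 33), (1, 32), (0, 31), (-1, 30), (-2, 29), (-3, 28), (-4, 27), (-5, 27), (-6, 29), (-7, 35), (-8, 41), (-9, 47), (-10, 50), (-11, 52), (-12, 61), (-13, 79), (-14, 101), (-15, 119), (-16, 132), (-17, 136), (-18, 135), (-19, 134), (-20, 133), (-21, 133), (-22, 132), (-23, 132), (-24, 133), (-25, 132), (-26, 126), (-27, 112), (-28, 87), (-29, 54), (-30, 28), (-31, 19), (-32, 20), (-33, 21), (-34, 21), (-35, 21), (-36, 22), (-37, 22), (-38, 22), (-39, 22)]
```

View pics/r6.png

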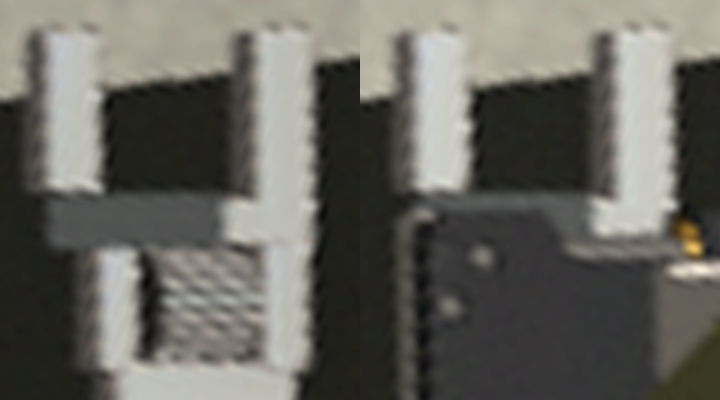

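Edge profile: the gap was about 38.7 mm and is now about 36.5; I want about 28.3. I'll repeat the strokes.

jog_arm([
  [[0,1,-5,0,0,-1],[0,0,-5,0,0,0],[0,0,-2,0,0,0],[0,0,-1.2,0,0,0],[0,0,-1,0,0,0]],
])

```text
clock: 30.6
eef_pos: [591.6, -364.5, 12.2]
eef_rot: [-0.585, 1.569, -1.884]
wrist_force: [-7.0, 3.0, 13.8]
finger_gap: 0.9
```

jog_arm([
  [[3,0.8,-1,0,0,0],[3,0.8,-1,0,0,0],[3,0.8,-1,0,0,0],[3,0.8,-1,0,0,0],[3,0.8,-1,0,0,0]],
])

```text
clock: 31.1
eef_pos: [606.6, -360.2, 13.1]
eef_rot: [-1.086, 1.568, -2.385]
wrist_force: [-5.8, 2.9, 10.4]
finger_gap: 0.6
```

jog_arm([
  [[0,0,6,0,0,0],[0,0,6,0,0,0],[-7,-1.9,0,0,0,0],[-7,-1.9,0,0,0,0],[0,0,0,0,0,0]],
])

```text
clock: 31.6
eef_pos: [591.5, -364.1, 25.4]
eef_rot: [-1.132, 1.568, -2.43]
wrist_force: [-0.0, 0.5, 0.5]
finger_gap: 0.2
```

```bash
cat >> h.py <<'E'
def gap(tag):
    im,d=grab('top',tag); r=prof(im); t=50-np.arange(len(r))
    def cross(a,b,rise):
        seg=[(t[i],r[i]) for i in range(len(r)) if a<=t[i]<=b]; x=np.array(seg)[::-1]; hi=x[:,1].max();
        lv=(hi+45)/2
        for i in range(len(x)-1):
            if (x[i,1]-lv)*(x[i+1,1]-lv)<=0 and (x[i+1,1]>x[i,1])==rise: return x[i,0]+(lv-x[i,1])/(x[i+1,1]-x[i,1])
    f=cross(-20,-8,False); s=cross(-5,34,True); print('fixed',f,'slide',s,'gap',s-f)
E
python3 -c "
from h import *
plan((591,-364.6,13),-74.5); gap('t7')"
```

```text
pos [ 591.5 -364.1   25.4] d [ -0.5  -0.5 -12.4] jaw -74.4 dyaw -0.1 tilt [ 0.11 -0.13  0.  ] j6 0.7 gap 0.2 F [-0.   0.5  0.5] t 31.6
fixed -13.54099905749293 slide 19.255593803786574 gap 32.79659286127951
```

jog_arm([
  [[0,-0.5,-5,0,0,0],[0,0,-4.5,0,0,0],[0,0,-2,0,0,0],[0,0,-1.2,0,0,0],[0,0,-1,0,0,0]],
])

```text
clock: 32.15
eef_pos: [592.1, -364.7, 12.3]
eef_rot: [-0.872, 1.568, -2.17]
wrist_force: [-7.6, 3.7, 13.5]
finger_gap: 0.2
```

jog_arm([
  [[3,0.8,-1,0,0,0],[3,0.8,-1,0,0,0],[3,0.8,-1,0,0,0],[3,0.8,-1,0,0,0],[3,0.8,-1,0,0,0]],
])

```text
clock: 32.65
eef_pos: [607.3, -360.3, 13.1]
eef_rot: [-1.154, 1.567, -2.451]
wrist_force: [-5.7, 2.7, 11.2]
finger_gap: 0.7
```

jog_arm([
  [[0,0,6,0,0,0],[0,0,6,0,0,0],[-7,-1.9,0,0,0,0],[-7,-1.9,0,0,0,0],[0,0,0,0,0,0]],
])

```text
clock: 33.15
eef_pos: [592.2, -364.2, 25.2]
eef_rot: [-1.228, 1.567, -2.525]
wrist_force: [0.8, 0.3, -0.6]
finger_gap: 0.5
```

```bash
python3 -c "
from h import *
plan((591,-364.6,13),-74.5); gap('t8')"
```

```text
pos [ 592.2 -364.2   25.2] d [ -1.2  -0.4 -12.2] jaw -74.3 dyaw -0.2 tilt [ 0.13 -0.18  0.  ] j6 0.7 gap 0.5 F [ 0.8  0.3 -0.6] t 33.1
fixed -13.532608695652174 slide 15.4 gap 28.932608695652174
```

jog_arm([
  [[3,0.6,-5,0,0,0],[0,0,-4.3,0,0,0],[0,0,-1.5,0,0,0],[0,0,-1.2,0,0,0],[0,0,-1,0,0,0]],
])

```text
clock: 33.7
eef_pos: [596.2, -363.4, 13.0]
eef_rot: [-1.03, 1.567, -2.327]
wrist_force: [-6.1, 5.0, 11.8]
finger_gap: 0.7
```

jog_arm([
  [[1.5,0.4,-1,0,0,0],[1.5,0.4,-1,0,0,0]],
])

```text
clock: 33.9
eef_pos: [599.4, -362.5, 13.1]
eef_rot: [-1.002, 1.567, -2.298]
wrist_force: [-5.0, 3.0, 10.6]
finger_gap: 0.3
```

jog_arm([
  [[0,0,6,0,0,0],[0,0,6,0,0,0],[-4,-1,0,0,0,0],[0,0,0,0,0,0]],
])

```text
clock: 34.3
eef_pos: [595.4, -363.3, 25.6]
eef_rot: [-1.008, 1.567, -2.303]
wrist_force: [0.2, -0.2, 0.6]
finger_gap: 0.3
```

```bash
python3 -c "
from h import *
plan((521.7,-383.8,13),-74.5); gap('t9')"
```

```text
pos [ 595.4 -363.3   25.6] d [-73.7 -20.5 -12.6] jaw -74.2 dyaw -0.3 tilt [ 0.15 -0.14  0.  ] j6 0.7 gap 0.3 F [ 0.2 -0.2  0.6] t 34.3
fixed -13.524378585086042 slide 14.646508279337652 gap 28.170886864423693
```

jog_arm([
  [[0,0,20,0,0,0],[-20,-5.5,15,0,0,0],[-25,-7,0,0,0,0],[-25,-7,0,0,0,0],[-3,-1,0,0,0,0]],
], gripper=-0.15)

```text
clock: 34.85
eef_pos: [520.1, -383.4, 60.0]
eef_rot: [-1.425, 1.567, -2.719]
wrist_force: [-0.4, -0.2, 0.8]
finger_gap: 36.7
```

```bash
python3 -c "
from h import *
plan((521.7,-383.8,7),-74.5)
im,d=grab('top','t10'); r=rect(im,g=(583.2,-102),yaw=-2.3,z=86,s0=-35,s1=35,t0=-35,t1=35,k=8)
W=cloud('top',d); m=(W[...,2]>90)&(W[...,2]<100); m[:200]=0;m[240:]=0;m[:,:370]=0;m[:,405:]=0; print('stud',m.sum(),W[m].mean(0))
m=(W[...,2]>83)&(W[...,2]<100); m[:200]=0;m[240:]=0;m[:,:370]=0;m[:,405:]=0; v,u=np.nonzero(m); print('nut',m.sum(),W[m].mean(0),u.mean(),v.mean())
q=rect(im,s0=-110,s1=150,t0=-45,t1=45,k=2)
h=np.zeros((560,800,3),np.uint8); h[:r.shape[0],:r.shape[1]]=r; h[:q.shape[0],580:580+q.shape[1]]=q
cv2.imwrite('pics/nut.png',cv2.convertScaleAbs(h,alpha=1.3))"
```

```text
pos [ 520.1 -383.4   60. ] d [  1.6  -0.4 -53. ] jaw -74.2 dyaw -0.3 tilt [ 0.1  -0.21  0.  ] j6 0.61 gap 36.7 F [-0.4 -0.2  0.8] t 34.9
stud 47 [ 584.58092606 -103.2677765    95.968572  ]
nut 79 [ 584.6930845  -102.87716806   91.41743489] 389.24050632911394 218.83544303797467
```

View pics/nut.png

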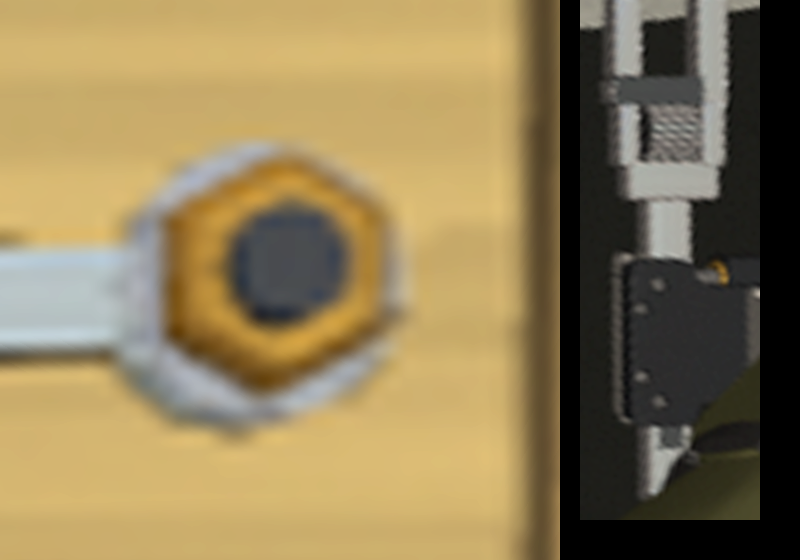

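The nut has corners towards ±x (crop (283,155) and (270,388)) and vertical left and right flats, so its angle is about 0. Checking the jaw tips, worm and handle end together puts the grip point about 5 mm further forward. Now I grip the handle.

jog_arm([
  [[6,1,-10,0,-0.2,0],[1,0,-25,0,0,0],[0,0,-25,0,0,0],[0,0,-3,0,0,0],[0,0,0,0,0,0]],
])

```text
clock: 35.4
eef_pos: [532.8, -380.1, -7.4]
eef_rot: [0.537, 1.569, -0.755]
wrist_force: [0.2, -0.5, 0.0]
finger_gap: 39.9
```

```bash
python3 -c "
from h import *
plan((527.5,-382.5,-12),-74.5)"
```

```text
pos [ 532.8 -380.1   -7.4] d [-5.3 -2.4 -4.6] jaw -74.0 dyaw -0.5 tilt [0.09 0.09 0.  ] j6 0.62 gap 39.9 F [ 0.2 -0.5  0. ] t 35.4
```

jog_arm([
  [[-5,-2.4,0,0.1,0.1,-0.5],[0,0,-2.5,0,0,0],[0,0,-1,0,0,0],[0,0,0,0,0,0]],
])

```text
clock: 35.8
eef_pos: [529.2, -383.1, -8.5]
eef_rot: [0.701, 1.568, -0.6]
wrist_force: [0.2, 1.0, 0.1]
finger_gap: 39.9
```

jog_arm([
  [[0,0,0,0,0,0],[0,0,0,0,0,0],[0,0,0,0,0,0],[0,0,0,0,0,0],[0,0,0,0,0,0]],
], gripper=-1, squeeze=45)

```text
clock: 36.3
eef_pos: [529.5, -383.3, -7.6]
eef_rot: [0.69, 1.566, -0.611]
wrist_force: [-0.8, 0.2, 0.2]
finger_gap: 21.5
```

```bash
python3 -c "
from h import *
plan((518.7,-208.3,48),-32.3)"
```

```text
pos [ 529.5 -383.3   -7.6] d [-10.8 175.   55.6] jaw -74.5 dyaw 42.2 tilt [0.14 0.2  0.  ] j6 0.62 gap 21.5 F [-0.8  0.2  0.2] t 36.3
```

jog_arm([
  [[0,0,10,0,0,0],[0,0,25,0,0,0],[0,0,35,0,0,0],[0,0,35,0,0,0],[-4,15,0,0,0,5]],
])

```text
clock: 36.8
eef_pos: [523.6, -367.7, 100.6]
eef_rot: [-1.988, 1.57, 3.081]
wrist_force: [0.6, 0.1, -4.9]
finger_gap: 21.3
```

jog_arm([
  [[-6,24,0,0,0,7],[-6,24,0,0,0,7],[-6,24,0,0,0,7],[-6,24,0,0,0,7],[-4,18,0,0,0,5]],
])

```text
clock: 37.3
eef_pos: [493.6, -250.2, 103.9]
eef_rot: [-0.051, 1.57, -0.668]
wrist_force: [-0.2, -0.5, -4.8]
finger_gap: 21.7
```

jog_arm([
  [[0,0,0,0,0,0],[0,0,0,0,0,0]],
])

```text
clock: 37.5
eef_pos: [493.4, -248.5, 105.1]
eef_rot: [0.032, 1.569, -0.581]
wrist_force: [0.2, -0.8, -3.8]
finger_gap: 21.5
```

```bash
cat >> h.py <<'E'
NUT=np.array([585.5,-102.6])
def wz(dirdeg,L,z,nut=None):  # wrench x direction deg, TCP-to-mouth standoff
    n=NUT if nut is None else np.array(nut); a=np.radians(dirdeg); q=n-L*np.array([np.cos(a),np.sin(a)]); plan((q[0],q[1],z),dirdeg-90)
E
python3 -c "
from h import *
wz(57.7,168,57)"
```

```text
pos [ 493.4 -248.5  105.1] d [  2.4   3.9 -48.1] jaw -35.1 dyaw 2.8 tilt [0.05 0.07 0.  ] j6 0.08 gap 21.5 F [ 0.2 -0.8 -3.8] t 37.5
```

jog_arm([
  [[2,3.5,0,0,0,2.8],[0,0,-15,0,0,0],[0,0,-20,0,0,0],[0,0,-6,0,0,0],[0,0,0,0,0,0]],
])

```text
clock: 38.0
eef_pos: [496.3, -248.7, 64.4]
eef_rot: [-0.046, 1.567, -0.62]
wrist_force: [0.2, 0.6, -2.8]
finger_gap: 21.4
```

```bash
python3 -c "
from h import *
wz(57.7,168,57)
im,d=grab('top','t11'); r=rect(im,g=(584.3,-102.6),yaw=57.7,z=86,s0=-90,s1=35,t0=-45,t1=45,k=5)
cv2.imwrite('pics/r11.png',cv2.convertScaleAbs(r,alpha=1.3))"
```

```text
pos [ 496.3 -248.7   64.4] d [-0.6  4.1 -7.4] jaw -32.9 dyaw 0.6 tilt [0.13 0.18 0.  ] j6 0.04 gap 21.4 F [ 0.2  0.6 -2.8] t 38.0
```

View pics/r11.png

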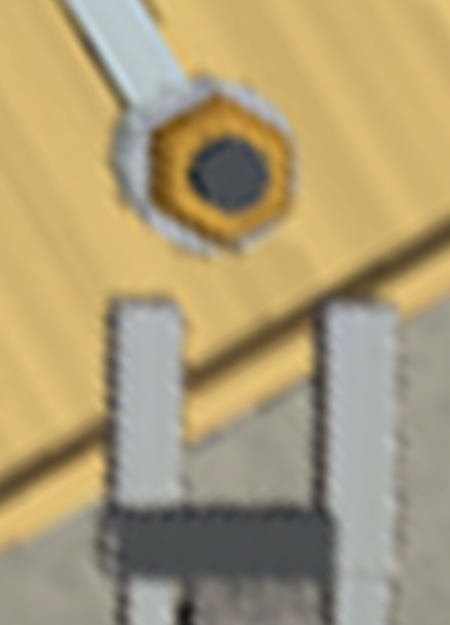

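Crop: stud centre at (230,175), mouth centre at x≈255, jaw tips at y≈300. So I shift 5.1 mm left (wrench +y) and advance about 46 mm.

jog_arm([
  [[-3,1.8,-2,0,0,0],[-1.3,0.9,-3,0,0,0],[0,0,-3,0,0,0],[0,0,-1,0,0,0],[0,0,0,0,0,0]],
])

```text
clock: 38.55
eef_pos: [492.6, -246.7, 57.5]
eef_rot: [-0.018, 1.563, -0.593]
wrist_force: [-0.4, 0.6, -3.5]
finger_gap: 21.5
```

```bash
cat >> h.py <<'E'
def align(tag,yaw=57.7,zt=85):
    im,d=grab('top',tag)
    a=rect(im,g=(584.3,-102.6),yaw=yaw,z=96,s0=-12,s1=12,t0=-12,t1=12,k=5); g=a.max(2).astype(float); m=(g<95); 
    n,l,s,c=cv2.connectedComponentsWithStats(m.astype(np.uint8)); i=1+np.argmax(s[1:,4]); print('stud t',12-c[i][0]/5,'s',12-c[i][1]/5,'area',s[i,4]/25)
    r=rect(im,g=(584.3,-102.6),yaw=yaw,z=zt,s0=-90,s1=35,t0=-45,t1=45,k=5)
    cv2.imwrite(f'pics/{tag}r.png',cv2.convertScaleAbs(r,alpha=1.3))
    for sa in (-32,-40,-50,-58):
        p=rect(im,g=(584.3,-102.6),yaw=yaw,z=zt,s0=sa-3,s1=sa+3,t0=-45,t1=45,k=5).astype(float); b=p[...,0].mean(0); gg=cv2.GaussianBlur(np.gradient(b)[None],(0,0),3)[0]
        pk=[(round(45-i/5,1),round(gg[i],1)) for i in range(1,449) if abs(gg[i])>1 and abs(gg[i])>=abs(gg[i-1]) and abs(gg[i])>abs(gg[i+1])]; print(sa,pk)
E
python3 -c "
from h import *
wz(57.7,168,57)
align('t12',zt=86)"
```

```text
pos [ 492.6 -246.7   57.5] d [ 3.1  2.1 -0.5] jaw -32.9 dyaw 0.6 tilt [0.24 0.36 0.  ] j6 0.04 gap 21.5 F [-0.4  0.6 -3.5] t 38.5
stud t 0.6627399650959855 s 0.8136125654450268 area 183.36
-32 [(29.2, np.float64(-2.8)), (26.2, np.float64(6.1)), (14.0, np.float64(-3.8)), (-15.2, np.float64(7.1)), (-28.8, np.float64(-3.3))]
-40 [(29.4, np.float64(-2.3)), (26.4, np.float64(5.6)), (13.6, np.float64(-5.7)), (-1.2, np.float64(1.1)), (-12.2, np.float64(-3.2)), (-15.4, np.float64(6.8)), (-28.8, np.float64(-2.9))]
-50 [(29.6, np.float64(-2.2)), (26.4, np.float64(6.0)), (14.0, np.float64(-4.1)), (-12.2, np.float64(-4.2)), (-15.4, np.float64(6.4)), (-28.8, np.float64(-2.1))]
-58 [(26.6, np.float64(6.3)), (14.0, np.float64(-4.1)), (11.0, np.float64(1.3)), (-12.2, np.float64(-4.5)), (-15.2, np.float64(6.6)), (-28.8, np.float64(-3.3)), (-31.4, np.float64(1.0))]
```

Mouth centre is still about 1.2 mm right of the stud. I'll correct that and advance in small steps, watching the force.

jog_arm([
  [[-1,0.7,-2,0.24,0.36,0],[0,0,0,0,0,0],[4,6.5,0,0,0,0],[2,3.4,0,0,0,0],[0,0,0,0,0,0]],
])

```text
clock: 39.1
eef_pos: [498.4, -235.2, 55.6]
eef_rot: [2.742, 1.57, 2.167]
wrist_force: [0.1, 0.1, -3.8]
finger_gap: 21.5
```

```bash
python3 -c "
from h import *
wz(57.7,123,52.4)
align('t13',zt=86)"
```

```text
pos [ 498.4 -235.2   55.6] d [21.4 28.6 -3.2] jaw -32.9 dyaw 0.6 tilt [-0.01 -0.01 -0.  ] j6 0.07 gap 21.5 F [ 0.1  0.1 -3.8] t 39.1
stud t 0.6587131952017451 s 0.8199345692475468 area 183.4
-32 [(30.6, np.float64(-2.4)), (27.6, np.float64(6.1)), (15.2, np.float64(-4.4)), (-3.0, np.float64(-1.0)), (-13.8, np.float64(6.7)), (-27.6, np.float64(-3.5))]
-40 [(30.8, np.float64(-2.7)), (27.8, np.float64(6.3)), (15.4, np.float64(-4.9)), (-10.8, np.float64(-3.1)), (-13.8, np.float64(6.6)), (-27.0, np.float64(-2.9)), (-29.8, np.float64(1.1))]
-50 [(30.6, np.float64(-2.5)), (27.6, np.float64(5.4)), (15.4, np.float64(-3.5)), (-10.8, np.float64(-3.9)), (-14.0, np.float64(6.9)), (-27.2, np.float64(-3.0)), (-29.8, np.float64(1.0))]
-58 [(30.4, np.float64(2.0)), (28.0, np.float64(-1.0)), (-15.4, np.float64(5.1)), (-26.8, np.float64(-2.5))]
```

Aligned to about 0.1 mm, with 33 mm to go.

jog_arm([
  [[3.2,5,0,0,0,0],[3.2,5,0,0,0,0],[1,1.7,0,0,0,0]],
])

```text
clock: 39.45
eef_pos: [506.3, -222.9, 55.7]
eef_rot: [1.73, 1.571, 1.155]
wrist_force: [0.5, -0.7, -3.9]
finger_gap: 21.1
```

jog_arm([
  [[2.7,4.2,0,0,0,0],[2.7,4.2,0,0,0,0],[0,0,0,0,0,0]],
])

```text
clock: 39.75
eef_pos: [512.5, -213.4, 55.8]
eef_rot: [0.363, 1.57, -0.212]
wrist_force: [0.9, 0.1, -4.0]
finger_gap: 21.2
```

```bash
python3 -c "
from h import *
wz(57.7,123,52.4)
align('t14',zt=86)"
```

```text
pos [ 512.5 -213.4   55.8] d [ 7.3  6.9 -3.4] jaw -32.9 dyaw 0.6 tilt [0.01 0.03 0.  ] j6 0.11 gap 21.2 F [ 0.9  0.1 -4. ] t 39.8
stud t 0.6675131348511378 s 0.814711033274957 area 182.72
-32 [(31.6, np.float64(-2.0)), (-16.0, np.float64(5.4)), (-27.8, np.float64(-3.4))]
-40 [(31.2, np.float64(-1.1)), (27.4, np.float64(-1.3)), (24.8, np.float64(1.4)), (16.4, np.float64(-2.2)), (-16.0, np.float64(5.6)), (-27.0, np.float64(-2.9)), (-29.8, np.float64(1.2))]
-50 [(28.2, np.float64(-1.5)), (25.0, np.float64(5.8)), (16.0, np.float64(-8.5)), (12.0, np.float64(5.5)), (-13.0, np.float64(-2.9)), (-15.8, np.float64(6.4)), (-26.0, np.float64(-2.8))]
-58 [(31.0, np.float64(1.2)), (28.0, np.float64(-1.5)), (25.0, np.float64(6.1)), (15.6, np.float64(-6.6)), (11.6, np.float64(5.4)), (-12.8, np.float64(-3.7)), (-15.8, np.float64(6.6)), (-26.2, np.float64(-2.7))]
```

jog_arm([
  [[2,3.2,0,0,0,0.3],[1.5,2.5,0,0,0,0.2],[0,0,-1.5,0,0,0],[0,0,-1,0,0,0],[0,0,0,0,0,0]],
])

```text
clock: 40.3
eef_pos: [516.6, -208.1, 53.4]
eef_rot: [0.213, 1.569, -0.354]
wrist_force: [1.2, 0.0, -3.2]
finger_gap: 21.5
```

```bash
python3 -c "
from h import *
wz(57.7,123,52.4)
im,d=grab('top','t15'); r=rect(im,g=(584.3,-102.6),yaw=57.7,z=86,s0=-60,s1=40,t0=-45,t1=45,k=6)
cv2.imwrite('pics/r15.png',cv2.convertScaleAbs(r,alpha=1.3))"
```

```text
pos [ 516.6 -208.1   53.4] d [ 3.1  1.5 -1. ] jaw -32.4 dyaw 0.1 tilt [0.05 0.12 0.  ] j6 0.12 gap 21.5 F [ 1.2  0.  -3.2] t 40.3
```

View pics/r15.png

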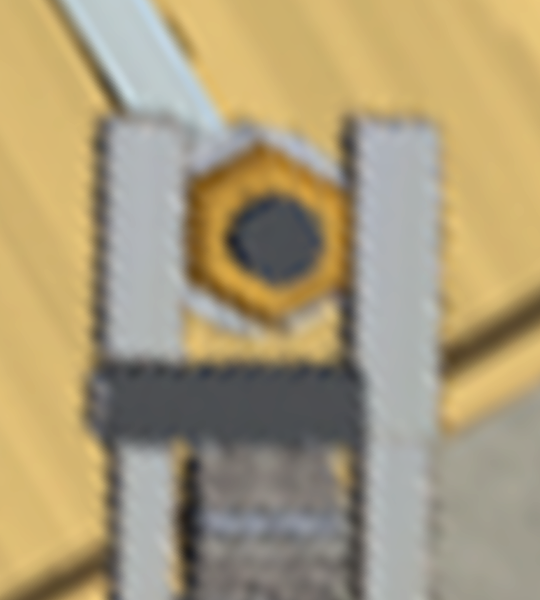

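The crop shows the nut fully in the mouth: stud at (275,238), jaw tips at y≈118, jaws close either side of the flats. I'll lower onto the collar, then turn.

jog_arm([
  [[0,0,-0.8,0,0,0],[0,0,-0.6,0,0,0],[0,0,0,0,0,0]],
])

```text
clock: 40.65
eef_pos: [516.6, -208.2, 52.0]
eef_rot: [0.254, 1.568, -0.312]
wrist_force: [1.2, -0.6, -4.1]
finger_gap: 21.2
```

```bash
cat >> h.py <<'E'
PIV=np.array([583.5,-102.5])
def turn(steps,L=125,piv=PIV):
    p,R,s=tool(); a=np.degrees(np.arctan2(R[1,2],R[0,2])); th=(a+90+90)%180-90
    prev=p[:2]; out=[]; t0=th
    for q in steps:
        th=th-q; c=piv-L*np.array([np.cos(np.radians(th)),np.sin(np.radians(th))]); out.append(((c-prev).round(1).tolist(),-q)); prev=c
    print('theta',round(t0,2),'r',np.linalg.norm(p[:2]-piv).round(1),'bearing',np.degrees(np.arctan2(*(piv-p[:2])[::-1])).round(2),'z',p[2].round(1),'F',np.round(s['wrist_force'],1),'M',np.round(s['moment'],2),'t',s['clock']); print(out)
E
python3 -c "
from h import *
turn([4]*5)"
```

```text
theta 57.54 r 125.1 bearing 57.66 z 52.0 F [ 1.2 -0.6 -4.1] M [-0.04 -0.43 -0.17] t 40.65
[([-7.4, 5.2], -4), ([-6.8, 5.4], -4), ([-6.4, 5.9], -4), ([-6.0, 6.3], -4), ([-5.6, 6.7], -4)]
```

jog_arm([
  [[0,0,-1,0,0,0],[0,0,-0.6,0,0,0]],
])

```text
clock: 40.85
eef_pos: [516.6, -208.3, 50.5]
eef_rot: [0.208, 1.568, -0.358]
wrist_force: [0.7, -0.9, -1.1]
finger_gap: 21.7
```

jog_arm([
  [[-7,5,0,0,0,-3.8],[-6.6,5.2,0,0,0,-3.8],[-6.2,5.7,0,0,0,-3.8]],
])

```text
clock: 41.15
eef_pos: [497.3, -192.6, 50.7]
eef_rot: [0.313, 1.566, -0.459]
wrist_force: [1.2, -0.6, -2.7]
finger_gap: 21.5
```

```bash
python3 -c "
from h import *
turn([4]*5)"
```

```text
theta 45.78 r 124.7 bearing 46.26 z 50.7 F [ 1.2 -0.6 -2.7] M [ 0.   -0.55 -0.13] t 41.15
[([-7.0, 6.8], -4), ([-5.6, 6.7], -4), ([-5.1, 7.1], -4), ([-4.6, 7.4], -4), ([-4.1, 7.7], -4)]
```

jog_arm([
  [[-6,6.3,0,0,0,-3.6],[-5.4,6.5,0,0,0,-3.8],[-4.9,6.8,0,0,0,-3.8],[-4.4,7.1,0,0,0,-3.8],[-4,7.4,0,0,0,-3.8]],
])

```text
clock: 41.65
eef_pos: [472.4, -158.0, 51.4]
eef_rot: [0.387, 1.563, -0.727]
wrist_force: [3.3, -1.0, -2.9]
finger_gap: 21.4
```

```bash
python3 -c "
from h import *
turn([4]*5)"
```

```text
theta 26.16 r 124.2 bearing 26.57 z 51.4 F [ 3.3 -1.  -2.9] M [ 0.02 -0.7  -0.11] t 41.65
[([-4.7, 8.4], -4), ([-3.0, 8.2], -4), ([-2.4, 8.4], -4), ([-1.8, 8.5], -4), ([-1.2, 8.6], -4)]
```

jog_arm([
  [[-4,8,-0.5,0,0,-3.7],[-2.9,7.9,-0.3,0,0,-3.8],[-2.3,8,0,0,0,-3.8],[-1.7,8.1,0,0,0,-3.8]],
])

```text
clock: 42.05
eef_pos: [461.9, -125.6, 51.3]
eef_rot: [0.489, 1.559, -0.9]
wrist_force: [2.6, -1.8, -3.8]
finger_gap: 21.5
```

```bash
python3 -c "
from h import *
turn([3]*5); plan((0,0,50.5),0)"
```

```text
theta 10.4 r 123.8 bearing 10.74 z 51.3 F [ 2.6 -1.8 -3.8] M [-0.2  -0.43 -0.11] t 42.05
[([-2.3, 7.0], -3), ([-0.7, 6.5], -3), ([-0.3, 6.5], -3), ([0.0, 6.5], -3), ([0.4, 6.5], -3)]
pos [ 461.9 -125.6   51.3] d [-461.9  125.6   -0.8] jaw -79.6 dyaw 79.6 tilt [0.53 0.42 0.  ] j6 1.06 gap 21.5 F [ 2.6 -1.8 -3.8] t 42.0
```

jog_arm([
  [[-1.6,6.6,0,0.2,0.2,-2.9],[-0.7,6.3,0,0.2,0.1,-2.9],[-0.3,6.2,0,0.1,0.1,-2.9]],
])

```text
clock: 42.35
eef_pos: [459.8, -106.0, 51.8]
eef_rot: [0.603, 1.568, -0.944]
wrist_force: [1.7, -1.8, -4.0]
finger_gap: 21.5
```

jog_arm([
  [[0,4.2,0,0,0,-2],[0,0,0,0,0,0]],
])

```text
clock: 42.55
eef_pos: [459.8, -101.3, 51.9]
eef_rot: [0.583, 1.568, -1.001]
wrist_force: [1.1, -1.5, -3.2]
finger_gap: 21.2
```

```bash
python3 -c "
from h import *
turn([2]*4)
im,d=grab('top','t16'); r=rect(im,g=(584.3,-102.6),yaw=-2.3,z=86,s0=-60,s1=40,t0=-45,t1=45,k=6)
cv2.imwrite('pics/r16.png',cv2.convertScaleAbs(r,alpha=1.3))"
```

```text
theta -0.77 r 123.7 bearing -0.55 z 51.9 F [ 1.1 -1.5 -3.2] M [-0.19 -0.25 -0.05] t 42.55
[([-1.2, 4.8], -2), ([0.3, 4.4], -2), ([0.4, 4.3], -2), ([0.6, 4.3], -2)]
```

View pics/r16.png

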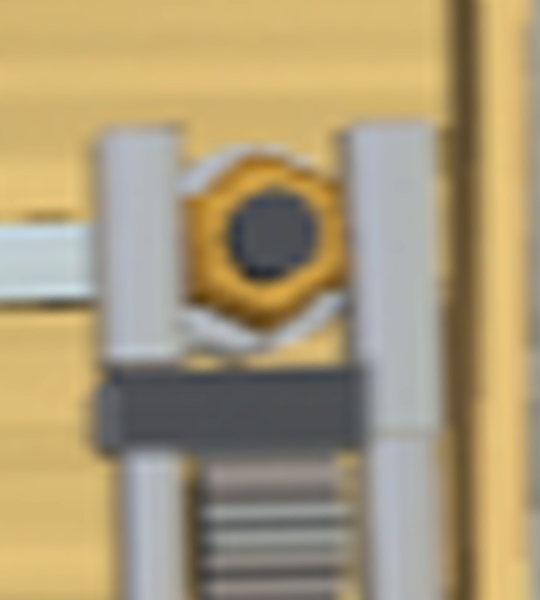

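jog_arm([
  [[0,4.2,-0.5,0,0,-2],[0,0,0,0,0,0]],
])

```text
clock: 42.8
eef_pos: [459.9, -97.7, 51.5]
eef_rot: [0.585, 1.567, -1.032]
wrist_force: [0.1, -0.3, -2.4]
finger_gap: 21.5
```

```bash
python3 -c "
from h import *
turn([2]*4)"
```

```text
theta -2.61 r 123.7 bearing -2.22 z 51.5 F [ 0.1 -0.3 -2.4] M [-0.01 -0.2   0.06] t 42.8
[([-1.0, 5.3], -2), ([0.4, 4.3], -2), ([0.6, 4.3], -2), ([0.7, 4.3], -2)]
```

jog_arm([
  [[0.3,3.3,0,0,0,-1.5],[0,0,0,0,0,0]],
])

```text
clock: 43.0
eef_pos: [460.1, -94.8, 51.5]
eef_rot: [0.466, 1.567, -1.173]
wrist_force: [0.7, -0.2, -3.2]
finger_gap: 21.8
```

```bash
python3 -c "
from h import *
turn([2]*4)"
```

```text
theta -3.94 r 123.7 bearing -3.55 z 51.5 F [ 0.7 -0.2 -3.2] M [-0.02 -0.26 -0.02] t 43.0
[([-0.9, 5.3], -2), ([0.5, 4.3], -2), ([0.7, 4.3], -2), ([0.8, 4.3], -2)]
```

jog_arm([
  [[0.3,3.3,0,0,0,-1.5],[0,0,0,0,0,0]],
])

```text
clock: 43.2
eef_pos: [460.2, -92.1, 51.5]
eef_rot: [0.374, 1.567, -1.288]
wrist_force: [0.4, -1.2, -3.3]
finger_gap: 21.5
```

```bash
python3 -c "
from h import *
turn([2]*4)"
```

```text
theta -5.26 r 123.7 bearing -4.83 z 51.5 F [ 0.4 -1.2 -3.3] M [-0.04 -0.22 -0.02] t 43.2
[([-0.7, 5.4], -2), ([0.6, 4.3], -2), ([0.8, 4.3], -2), ([0.9, 4.3], -2)]
```

jog_arm([
  [[0.3,3.3,0,0,0,-1.5],[0,0,0,0,0,0]],
])

```text
clock: 43.4
eef_pos: [460.6, -89.5, 51.5]
eef_rot: [0.369, 1.567, -1.316]
wrist_force: [0.4, -0.2, -3.8]
finger_gap: 21.5
```

```bash
python3 -c "
from h import *
turn([2]*4)"
```

```text
theta -6.57 r 123.6 bearing -6.04 z 51.5 F [ 0.4 -0.2 -3.8] M [-0.1  -0.17  0.02] t 43.4
[([-0.7, 5.6], -2), ([0.7, 4.3], -2), ([0.9, 4.3], -2), ([1.0, 4.2], -2)]
```

```bash
cat >> h.py <<'E'
def wdir(tag,yaw=-2.3,im=None):
    if im is None: im,_=grab('top',tag)
    pts=[]
    for sa in range(-40,16,4):
        p=rect(im,g=(584.3,-102.6),yaw=yaw,z=82,s0=sa-2,s1=sa+2,t0=-45,t1=45,k=5).astype(float); b=p[...,0].mean(0); g=cv2.GaussianBlur(np.gradient(b)[None],(0,0),3)[0]
        i0=int((45+8)*5); i1=int((45+25)*5); i=i0+np.argmax(g[i0:i1]); j0=int((45-22)*5); j1=int((45-8)*5); j=j0+np.argmin(g[j0:j1]); pts.append((sa,45-i/5,45-j/5,g[i],g[j]))
    P=np.array(pts)
    for c in (1,2):
        f=np.polyfit(P[:,0],P[:,c],1); r=P[:,c]-np.polyval(f,P[:,0]); k=abs(r)<1; f=np.polyfit(P[k,0],P[k,c],1); print(tag,'edge',c,'n',k.sum(),'angle',(yaw+np.degrees(np.arctan(f[0]))).round(2),'t0',f[1].round(2))
E
python3 -c "
from h import *
wdir('t16',im=cv2.imread('pics/t16.png')); wdir('t17'); wdir('t17y',yaw=-8,im=cv2.imread('pics/t17.png')); wdir('t15',yaw=57.7,im=cv2.imread('pics/t15.png'))"
```

```text
t16 edge 1 n 14 angle 2.32 t0 -14.31
t16 edge 2 n 5 angle -9.43 t0 12.6
t17 edge 1 n 14 angle -3.53 t0 -14.26
t17 edge 2 n 4 angle -9.46 t0 13.63
t17y edge 1 n 13 angle -3.61 t0 -14.41
t17y edge 2 n 5 angle -11.56 t0 13.83
t15 edge 1 n 14 angle 59.98 t0 -14.97
t15 edge 2 n 9 angle 55.48 t0 13.7
```

jog_arm([
  [[0.3,3.3,0,0,0,-1.5],[0,0,0,0,0,0]],
])

```text
clock: 43.65
eef_pos: [460.9, -86.9, 51.6]
eef_rot: [0.383, 1.566, -1.326]
wrist_force: [1.2, -1.0, -3.3]
finger_gap: 21.7
```

```bash
python3 -c "
from h import *
turn([2]*4)"
```

```text
theta -7.87 r 123.6 bearing -7.25 z 51.6 F [ 1.2 -1.  -3.3] M [-0.08 -0.18  0.13] t 43.65
[([-0.5, 5.8], -2), ([0.8, 4.3], -2), ([1.0, 4.3], -2), ([1.1, 4.2], -2)]
```

jog_arm([
  [[0.3,3.3,0,0,0,-1.5],[0,0,0,0,0,0]],
])

```text
clock: 43.85
eef_pos: [461.2, -84.2, 51.6]
eef_rot: [0.376, 1.566, -1.356]
wrist_force: [0.5, -0.6, -3.4]
finger_gap: 21.7
```

```bash
python3 -c "
from h import *
turn([2]*4);wdir('t18')"
```

```text
theta -9.2 r 123.6 bearing -8.5 z 51.6 F [ 0.5 -0.6 -3.4] M [-0.13 -0.09  0.12] t 43.85
[([-0.3, 6.0], -2), ([0.9, 4.3], -2), ([1.1, 4.2], -2), ([1.2, 4.2], -2)]
t18 edge 1 n 14 angle -6.34 t0 -14.5
t18 edge 2 n 1 angle -21.16 t0 8.2h.py:97: RankWarning: Polyfit may be poorly conditioned
  f=np.polyfit(P[:,0],P[:,c],1); r=P[:,c]-np.polyval(f,P[:,0]); k=abs(r)<1; f=np.polyfit(P[k,0],P[k,c],1); print(tag,'edge',c,'n',k.sum(),'angle',(yaw+np.degrees(np.arctan(f[0]))).round(2),'t0',f[1].round(2))
```

jog_arm([
  [[0.5,4.5,0,0,0,-1.6],[0,0,0,0,0,0]],
])

```text
clock: 44.1
eef_pos: [461.7, -80.5, 51.6]
eef_rot: [0.367, 1.565, -1.389]
wrist_force: [-0.0, -0.6, -3.7]
finger_gap: 21.2
```

```bash
python3 -c "
from h import *
turn([2]*4)"
```

```text
theta -10.63 r 123.8 bearing -10.24 z 51.6 F [-0.  -0.6 -3.7] M [-0.21 -0.02 -0.05] t 44.1
[([-0.2, 5.3], -2), ([1.0, 4.2], -2), ([1.2, 4.2], -2), ([1.3, 4.2], -2)]
```

jog_arm([
  [[0.7,4.5,0,0,0,-1.6],[0,0,0,0,0,0]],
])

```text
clock: 44.3
eef_pos: [462.5, -76.9, 51.7]
eef_rot: [0.39, 1.565, -1.392]
wrist_force: [-0.8, -2.6, -3.3]
finger_gap: 21.6
```

```bash
python3 -c "
from h import *
turn([2]*4);
im,d=grab('top','t19');wdir('t19',yaw=-8,im=im); r=rect(im,g=(584.3,-102.6),yaw=-2.3,z=86,s0=-60,s1=40,t0=-45,t1=45,k=6)
cv2.imwrite('pics/r19.png',cv2.convertScaleAbs(r,alpha=1.3))"
```

```text
theta -12.1 r 123.7 bearing -11.96 z 51.7 F [-0.8 -2.6 -3.3] M [-0.34 -0.04 -0.2 ] t 44.3
[([-0.2, 4.8], -2), ([1.1, 4.2], -2), ([1.3, 4.2], -2), ([1.4, 4.1], -2)]
t19 edge 1 n 14 angle -10.09 t0 -14.6
t19 edge 2 n 8 angle -15.14 t0 13.48
```

View pics/r19.png

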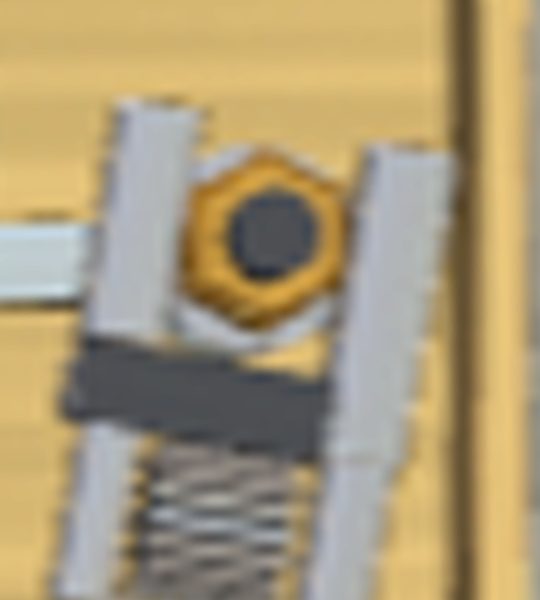

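Crop: the wrench is now about 8° past the nut's flats, so either play is used up or the nut is at its stop. I'll measure the nut's angle from its 6-fold harmonic.

```bash
python3 -c "
from h import *
def pol(f):
    im=cv2.imread(f'pics/{f}.png'); r=rect(im,g=(584.6,-102.0),yaw=-2.3,z=86,s0=-20,s1=20,t0=-20,t1=20,k=10).astype(np.float32)
    return cv2.warpPolar(r,(160,720),(200,200),160,cv2.INTER_LINEAR)
R={f:pol(f) for f in ('t10','t14','t15','t16','t17','t18','t19')}
for a,b in ((100,125),(110,140),(120,145)):
  for f,p in R.items():
    s=p[:,a:b,1].mean(1)-0*p[:,a:b,0].mean(1); F=np.fft.fft(s-s.mean()); 
    print((a,b),f,'amp6',abs(F[6]).round(0),'phase deg',(-np.degrees(np.angle(F[6]))/6).round(2))
def corr(f,a=95,b=128):
    A=R['t10'][:,a:b].reshape(720,-1);B=R[f][:,a:b].reshape(720,-1); best=[]
    for k in range(-80,81): best.append((np.corrcoef(np.roll(A,k,0).ravel(),B.ravel())[0,1],k/2))
    return max(best)
for f in R: print(f,corr(f))
"
```

```text
(100, 125) t10 amp6 1912.0 phase deg -29.28
(100, 125) t14 amp6 2173.0 phase deg -29.31
(100, 125) t15 amp6 2160.0 phase deg -29.17
(100, 125) t16 amp6 2229.0 phase deg 22.52
(100, 125) t17 amp6 2206.0 phase deg 28.92
(100, 125) t18 amp6 2249.0 phase deg 28.96
(100, 125) t19 amp6 2241.0 phase deg 28.82
(110, 140) t10 amp6 554.0 phase deg 25.4
(110, 140) t14 amp6 546.0 phase deg 26.18
(110, 140) t15 amp6 525.0 phase deg 27.07
(110, 140) t16 amp6 303.0 phase deg 9.68
(110, 140) t17 amp6 32.0 phase deg -19.9
(110, 140) t18 amp6 433.0 phase deg 23.27
(110, 140) t19 amp6 695.0 phase deg 26.16
(120, 145) t10 amp6 1186.0 phase deg 4.52
(120, 145) t14 amp6 1715.0 phase deg 2.95
(120, 145) t15 amp6 1673.0 phase deg 2.62
(120, 145) t16 amp6 1914.0 phase deg -4.57
(120, 145) t17 amp6 2051.0 phase deg 0.59
(120, 145) t18 amp6 1751.0 phase deg 4.07
(120, 145) t19 amp6 1170.0 phase deg 5.46
t10 (np.float64(0.9999999999999998), 0.0)
t14 (np.float64(0.9977773452219979), 0.0)
t15 (np.float64(0.9980116610943214), 0.0)
t16 (np.float64(0.9905624707258394), -6.0)
t17 (np.float64(0.9917675890583108), -0.5)
t18 (np.float64(0.9914227025997775), -0.5)
t19 (np.float64(0.9913274419962065), -0.5)
```

The nut has turned 58 ± 1° (1.0 rad = 57.3°) and hasn't moved since t17, so it is at its stop; the wrench only took up play after that. I'll back the wrench off into the centre of the play and lift it straight off.

jog_arm([
  [[-0.9,-5,0,0,0,2.4],[-0.7,-5,0,0,0,2.4],[-0.5,-4.8,0,0,0,2.3],[-0.3,-4,0,0,0,1.8],[0,0,0,0,0,0]],
])

```text
clock: 44.85
eef_pos: [458.5, -97.2, 51.2]
eef_rot: [-0.178, 1.566, -1.79]
wrist_force: [0.2, -0.7, -2.5]
finger_gap: 21.6
```

```bash
cat >> h.py <<'E'
def nutang(tag,im=None):
    if im is None: im,_=grab('top',tag)
    r=rect(im,g=(584.6,-102.0),yaw=-2.3,z=86,s0=-20,s1=20,t0=-20,t1=20,k=10).astype(np.float32)
    p=cv2.warpPolar(r,(160,720),(200,200),160,cv2.INTER_LINEAR); s=p[:,100:125,1].mean(1); F=np.fft.fft(s-s.mean()); print(tag,'nut phase',(-np.degrees(np.angle(F[6]))/6).round(2))
E
python3 -c "
from h import *
turn([-1]); im,d=grab('top','t20'); wdir('t20',im=im); nutang('t20',im)"
```

```text
theta -2.4 r 125.1 bearing -2.42 z 51.2 F [ 0.2 -0.7 -2.5] M [-0.19 -0.28 -0.18] t 44.85
[([0.0, -2.2], 1)]
t20 edge 1 n 13 angle 1.06 t0 -13.63
t20 edge 2 n 3 angle -4.9 t0 14.3
t20 nut phase 28.78
```

jog_arm([
  [[0,0,6,0,0,0],[0,0,12,0,0,0],[0,0,20,0,0,0],[0,0,25,0,0,0],[0,-10,5,0,0,0]],
])

```text
clock: 45.4
eef_pos: [457.3, -105.4, 123.1]
eef_rot: [-1.0, 1.566, -2.613]
wrist_force: [1.1, -0.6, -4.3]
finger_gap: 21.3
```

jog_arm([
  [[8,-35,0,0,0,3],[9,-40,0,0,0,3],[9,-40,0,0,0,3],[9,-40,0,0,0,3],[9,-40,0,0,0,3]],
])

```text
clock: 45.9
eef_pos: [501.2, -306.1, 124.0]
eef_rot: [-0.714, 1.568, -2.049]
wrist_force: [1.0, 1.0, -2.7]
finger_gap: 21.5
```

jog_arm([
  [[9,-40,0,0,0,3],[6,-25,0,0,0,2],[0,0,0,0,0,0]],
])

```text
clock: 46.2
eef_pos: [514.5, -379.3, 121.2]
eef_rot: [-1.513, 1.567, -2.759]
wrist_force: [-0.9, -0.0, -4.9]
finger_gap: 21.6
```

```bash
python3 -c "
from h import *
plan((522.8,-383,-5),-70.5); nutang('t21')"
```

```text
pos [ 514.5 -379.3  121.2] d [   8.3   -3.7 -126.2] jaw -71.4 dyaw 0.9 tilt [ 0.07 -0.18  0.  ] j6 0.56 gap 21.6 F [-0.9 -0.  -4.9] t 46.2
t21 nut phase 28.82
```

jog_arm([
  [[7,-3,-15,0,-0.2,0.9],[0,0,-35,0,0,0],[0,0,-35,0,0,0],[0,0,-18,0,0,0],[0,0,0,0,0,0]],
])

```text
clock: 46.75
eef_pos: [520.1, -377.5, 14.3]
eef_rot: [-2.889, 1.569, 2.164]
wrist_force: [-0.3, 0.3, -4.0]
finger_gap: 21.5
```

```bash
python3 -c "
from h import *
plan((522.8,-383,-8),-70.5)"
```

```text
pos [ 520.1 -377.5   14.3] d [  2.7  -5.5 -22.3] jaw -70.5 dyaw -0.0 tilt [-0.06 -0.04 -0.  ] j6 0.55 gap 21.5 F [-0.3  0.3 -4. ] t 46.8
```

jog_arm([
  [[2.5,-5.5,0,0,0,0],[0,0,-9,0,0,0],[0,0,-7,0,0,0],[0,0,-2,0,0,0],[0,0,0,0,0,0]],
])

```text
clock: 47.25
eef_pos: [524.1, -383.5, -1.2]
eef_rot: [0.732, 1.568, -0.498]
wrist_force: [-0.0, 0.8, -4.5]
finger_gap: 21.3
```

jog_arm([
  [[0,0,-1,0,0,0],[0,0,-1,0,0,0]],
])

```text
clock: 47.45
eef_pos: [524.3, -383.7, -2.6]
eef_rot: [0.693, 1.567, -0.537]
wrist_force: [-1.1, -0.2, -4.2]
finger_gap: 21.2
```

```bash
python3 -c "
from h import *
plan((522.8,-383,-8),-70.5)"
```

```text
pos [ 524.3 -383.7   -2.6] d [-1.5  0.7 -5.4] jaw -70.5 dyaw -0.0 tilt [0.12 0.2  0.  ] j6 0.54 gap 21.2 F [-1.1 -0.2 -4.2] t 47.5
```

jog_arm([
  [[-1,0.5,-2,0.1,0.2,0],[0,0,-1.2,0,0,0],[0,0,-0.6,0,0,0]],
])

```text
clock: 47.75
eef_pos: [523.4, -383.2, -6.4]
eef_rot: [-0.159, 1.57, -1.389]
wrist_force: [0.1, -0.4, -3.8]
finger_gap: 21.6
```

jog_arm([
  [[0,0,-0.7,0,0,0],[0,0,-0.7,0,0,0]],
])

```text
clock: 47.95
eef_pos: [523.4, -383.2, -7.7]
eef_rot: [-0.115, 1.57, -1.345]
wrist_force: [-3.8, 3.7, 6.5]
finger_gap: 21.7
```

jog_arm([
  [[0,0,-0.7,0,0,0],[0,0,-0.7,0,0,0]],
])

```text
clock: 48.15
eef_pos: [523.4, -383.2, -7.7]
eef_rot: [-0.277, 1.57, -1.507]
wrist_force: [-4.0, 2.7, 5.4]
finger_gap: 21.6
```

Contact with the mat. Now I release, rise and retreat, then take the final check.

jog_arm([
  [[0,0,0,0,0,0],[0,0,0,0,0,0],[0,0,0,0,0,0],[0,0,0,0,0,0],[0,0,3,0,0,0]],
], gripper=0)

```text
clock: 48.65
eef_pos: [524.2, -383.9, -3.6]
eef_rot: [0.41, 1.568, -0.819]
wrist_force: [0.7, 0.2, -0.5]
finger_gap: 46.6
```

jog_arm([
  [[0,0,15,0,0,0],[0,0,35,0,0,0],[0,0,40,0,0,0],[0,0,40,0,0,0],[-20,0,30,0,0,0]],
])

```text
clock: 49.15
eef_pos: [502.9, -381.8, 162.1]
eef_rot: [-2.462, 1.569, 2.593]
wrist_force: [-1.2, -0.2, 0.8]
finger_gap: 47.3
```

jog_arm([
  [[-40,0,0,0,0,0],[-40,0,0,0,0,0],[-40,0,0,0,0,0],[-40,-10,0,0,0,0],[-20,-10,0,0,0,0]],
])

```text
clock: 49.65
eef_pos: [318.9, -401.8, 174.4]
eef_rot: [0.364, 1.556, -0.861]
wrist_force: [-0.2, 0.3, -0.2]
finger_gap: 47.0
```

```bash
python3 -c "
from h import *
plan((300,-383,150),-70.5)
im,d=grab('top','t22'); nutang('t22',im)
for w in weights(im,d):
  if w[0][1]>180 and 120<w[0][0]<350: print(*w)
W=cloud('top',d); reg=np.zeros((480,640),bool); reg[165:330,450:580]=1
m=reg&(W[...,2]>18)&(W[...,2]<27); P=W[m]; hd=P[(P[:,0]<545)]; c=hd[:,:2].mean(0); v=np.linalg.svd(hd[:,:2]-c,full_matrices=False)[2][0]; v*=np.sign(v[0]); s=(P[:,:2]-c)@v
print('wrench yaw',np.degrees(np.arctan2(v[1],v[0])),'rear',c+v*s.min(),'len',np.ptp(s),'grip from rear',(c+v*(s.min()+115)).round(1),'from tip',(c+v*(s.max()-147)).round(1),'z',np.median(hd[:,2]))
cv2.imwrite('pics/fin.png',cv2.convertScaleAbs(cv2.resize(im[130:340,110:600],None,fx=1.63,fy=1.63,interpolation=cv2.INTER_CUBIC),alpha=1.3))"
```

```text
pos [ 318.9 -401.8  174.4] d [-18.9  18.8 -24.4] jaw -70.2 dyaw -0.3 tilt [0.62 0.54 0.  ] j6 0.25 gap 47.0 F [-0.2  0.3 -0.2] t 49.6
t22 nut phase 28.56
[304.8 202.6] 60 [625.5  72.4  57.7] [111.  17. 133.]
[324.6 203. ] 60 [623.8  29.6  56.6] [110.  13. 130.]
[344.  203.8] 64 [621.  -11.1  57.3] [110.  14. 129.]
[203.1 254.5] 62 [517.7 294.5  49.9] [144.  153.  107.5]
[129.7 307.3] 69 [406.  454.4  49.6] [144. 161. 101.]
[206.8 335.3] 57 [347.6 283.4  53.9] [19. 51. 67.]
wrench yaw 20.18799211983297 rear [ 413.25131223 -422.26200242] len 262.0492061034902 grip from rear [ 521.2 -382.6] from tip [ 521.2 -382.6] z 22.14097331679677
```

View pics/fin.png

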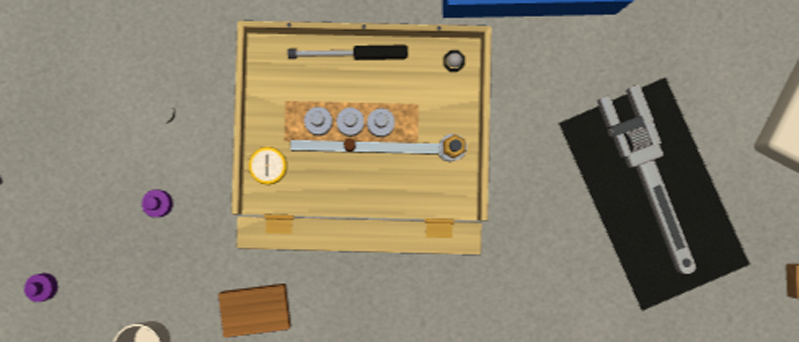

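The final picture shows three weights in a row on the cork, the keeper closed in front of them, the wrench centred flat on the mat, and the bystanders unmoved. Last, the jaw gap.

```bash
python3 -c "
from h import *
def g2(f,g,yaw):
    im=cv2.imread(f'pics/{f}.png')
    r=rect(im,g=g,yaw=yaw,z=22,s0=122,s1=138,k=5).astype(float).mean(2).mean(0); gr=cv2.GaussianBlur(np.gradient(r)[None],(0,0),3)[0]
    print(f,[(round(50-i/5,1),round(gr[i],1)) for i in range(1,449) if abs(gr[i])>1.5 and abs(gr[i])>=abs(gr[i-1]) and abs(gr[i])>abs(gr[i+1])])
g2('top0',(526.5,-382.5),15.47); g2('t9',(526.5,-382.5),15.47); g2('t22',(521.2,-382.6),20.19); g2('t22',(521.2,-382.6),21)
"
```

```text
top0 [(38.8, np.float64(3.8)), (24.8, np.float64(-4.5)), (-13.6, np.float64(4.0)), (-28.4, np.float64(-5.8))]
t9 [(28.0, np.float64(4.0)), (14.4, np.float64(-5.2)), (-13.6, np.float64(4.2)), (-28.4, np.float64(-6.2))]
t22 [(26.2, np.float64(3.9)), (12.2, np.float64(-6.4)), (-10.2, np.float64(1.5)), (-16.0, np.float64(4.1)), (-30.8, np.float64(-6.0))]
t22 [(24.4, np.float64(3.9)), (10.4, np.float64(-6.3)), (-17.8, np.float64(4.1)), (-32.6, np.float64(-6.0))]
```

```bash
python3 -c "
from h import *
print(manip.sign_off())"
```

```text
the job is handed in; nothing more can be done
None
```

I finished every step of the task and handed it in at about 50 s of robot time. No verdict comes back, so these results are my own checks.

**What I did:** I stood the three zinc weights (only three were there) in a row on the cork strip and swung the keeper shut. I rolled the worm to fit the jaws to the nut, tightened the nut clockwise with the wrench, and laid the wrench back on its mat.

**Last checks:**
- **Weights:** all three are upright on the strip, 41–43 mm apart centre to centre, which leaves gaps of about 3–5 mm.
- **Keeper:** it lies along the front of the strip. When closing it, the force rose to 17 N with no further motion.
- **Nut:** it turned about 58° (the stop is at 57.3°) and stayed put while the wrench swung 6.6° further. It held that angle after the wrench came off.
- **Jaws:** the gap reads about 28.2 mm for the 27 mm nut. It read the same before and after tightening.
- **Wrench:** it lies flat, with its handle point within about 1 mm of the mat's centre.
- **Other things:** the two purple look-alikes measured unmoved, and the other bystanders look unmoved in the last picture.

**What disagreed:**
- **Height reading:** the fingertips really sat about 37 mm higher than the reported tool height implied. The first grasp therefore missed the weight's body and closed on the knob, so I recalibrated by touch.
- **Stop force:** there was no sharp force rise when the nut reached its stop. I judged the stop from the nut's angle in the pictures.
- **Jaw gap while held:** it read about 29.2 mm with the wrench in the gripper, against 28.2 mm on the mat. I trust the mat reading.

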